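# Put the handheld radio on charge under the roll-top

### The arm

A 6-joint arm with a two-finger parallel gripper is mounted at the origin on the work surface. World frame = base frame: x ahead of the robot, y to its left, z up, the work surface at z = 0. Lengths are in mm, angles in rad, forces in N, time in s.
With the tool pointing down it reaches from about 275 to 750 mm from the base axis. Payload 10.2 kg.
Tool frame: the origin (TCP) lies between the finger pads; the fingertips stand 11 mm ahead of it and the grasp point (between the pads) lies 8 mm behind it; z points along the fingers, y is the line along which they close (so a half turn about z gives the same grasp; the last joint's range is limited). The gripper opens to 85 mm and grips with 20 to 120 N. Pads are 22 mm wide; open, the fingers measure 114 mm over their backs; the gripper's body (76 mm by 85 mm) begins 54 mm behind the grasp point. The pads swing forward as they close: fully open they stand 13 mm farther back than shut.
Start: joints at [1.009, 0.313, 1.498, -0, 1.331, -0.223], TCP at [174.499, 495.157, 210.394] pointing down, gripper open.
Joint ranges: [-2.94, 2.94], [-0.97, 2.17], [0.19, 2.56], [-1.23, 4.37], [0.02, 3.11], [-2.88, 2.88]. Speed limits (rad/s): [2.39, 2.39, 3.01, 3.14, 3.14, 3.14].

### API

Orientations are given as a unit quaternion [w, x, y, z].
In Python, from rig import sense, eyes, finish_job gives the robot as it stands.
- The arm moves only by the shell command python3 -m jog 'ROWS' [FORCE]. ROWS is JSON, a list of rows, each a list of 7 numbers: the shift along the tool's x, y, z in m, then the turn, a rotation vector about the tool's x, y, z in rad, then the finger opening in m, from 0 to 0.0854. In form: [[dx, dy, dz, rx, ry, rz, gripper], ...]. A call has 1 to 5 rows; each row shifts and turns the commanded pose from where the row before left it, along the tool's axes as they then stand; what a row does not reach is not made up. A row lasts 1/10 s, in which the tool goes at most 50 mm and 8.59 degrees, less where a joint would pass 70% of its speed; a pose out of reach is approached as far as the arm can. A call is refused whole if a number of a shift passes 0.05 or a number of a turn 0.15, either way. A call with a gripper value outside its range is refused whole. The fingers move at their own pace and stop on an object; FORCE is the grip in N (left out, the last holds). Time passes only in rows, so rows that do not move let the fingers close. It gives the time, the measured TCP pose, the force, the opening and the grip force at its end, in the units of the state.
- sense(): the state, without advancing time (a new reading comes with each control period).
- eyes.capture(name): name is "scene" or "top" or "wrist"; returns the picture (480x640x3 uint8, red, green, blue); there is no depth.
- eyes.calibration(name): a dict with "fx", "fy", "cx", "cy" (pixels), "dist" ([k1, k2, p1, p2, k3] as OpenCV has them; the pictures are not rectified), "cam_to_world" (4x4, takes a point from camera to world coordinates); the wrist camera has in their place "mount" (4x4, takes a point from camera to tool coordinates, whose origin is the TCP and whose axes are the flange's). Camera axes: x right, y down, z forward; pixel columns grow to the right and rows downward; lengths in mm; the calibration is good to about 2 mm. A picture is of the moment at which its call begins: read the wrist's pose just before it. calibration takes no time and is no camera call.
- finish_job(): hands the job in; it is judged then, once.
The state is a dict: "time_s": time; "joints": joint angles; "dq": joint speeds; "tau": joint torques, N m; "eef_pos": TCP position; "ee_rot": TCP orientation; "force": force on the tool from outside, world axes, zero at the start; "wrist_torque": the same for the moment, N m; "grip_width": opening from 0.0 (shut) to 1.0 (fully open); "grip_force": force on a finger pad.
Only numpy, scipy, OpenCV 4.12 (cv2) and the standard library are available. Lean on these libraries where they do the work, as an engineer would, in place of code of your own. Each camera call takes 0.05 s, during which the arm holds its last target. There are 200 camera calls.

### The job

Roll the cabinet's slatted cover fully open by its brass knob, then shut the orange lid of the case over the handheld radio that lies in it. Turn the closed case over and set it gently, lid down, in the middle of the black charging pad inside the cabinet, lying lengthwise along the pad and with the radio still shut inside, let go of it, and finally roll the cover fully closed again. Leave the mug, the microphone and the mouse where they are.

Things in the scene. Friction and masses are not known exactly. Their poses are not given: they have to be found in the camera images.
- cabinet: Fixed red-brown roll-top cabinet, half-round from the side: 345 mm deep, 308 wide, 206 high; origin under the cover's axis, on the desk; x from its open front to its rear, z up. Bay = front half: 280 mm clear between the upright half-round side walls (14 mm thick, radius 172 about the axis), back wall 17 mm behind the axis, floor 12 mm up. A fixed hood (radius 179) covers the rear half.
- cabinet_axis (a point): Point on the horizontal axis round which the cover rolls: 25 mm above the cabinet's origin, midway between the side walls. y lies along the axis; x points from the front to the rear of the cabinet, z up.
- tambour (a joint): Roll angle (rad) of the cream slatted cover, a curved shell of slats (outer radius 165 mm) on a round track: 0 = fully closed (front edge down), 1.45 = fully open (rolled up and back under the hood; bay open in front and above). It stays where it is left; moving it takes about 3 to 6 N at the knob.
- knob_grip (a point): Centre of the brass knob on the cover's front edge: a cylinder 26 mm in diameter, 30 mm long, parallel to the cabinet's y; grip it across its 30 mm length, both flat ends are free. It is 193 mm from the axis, 28 mm outside the slats. At cover angle q it stands (10 deg + q) above the horizontal, seen from the axis towards the front: 59 mm above the desk when closed, 218 mm when open.
- pad: Black rubber charging pad with two green edge stripes, 124 (x) by 80 (y) by 6 mm, fixed on the bay's floor, its x along its length and parallel to the cabinet's x; origin at the centre of its underside.
- pad_center (a point): Centre of the pad's top face, 18 mm above the desk, about 79 mm in front of the cabinet axis. x along the pad's length, z up.
- case_center (a point): Centre of the closed clamshell case, 110 mm long (x), 66 wide (y), 40 thick (z), about 0.32 kg with the radio. z points from the blue base to the orange lid: up at the start, down at the end. The point is 20 mm above the base's underside. Base: open tray 24 mm high, 4 mm walls. Shut, the case has flat sides and is gripped across its 66 mm over both halves; it stands on either 66 x 40 end.
- lid_hinge (a point): Middle of the lid's hinge line, which runs along the case's x at the upper +y edge of the base: from the case centre 33 mm to +y and 4 mm up (24 mm above the desk at the start). Same axes as the case.
- lid (a joint): Opening angle (rad) of the orange lid: 0 = shut, pi/2 = upright over the hinge, 2.2 at most, leaning outwards. The stiff hinge stays where it is left (0.07 N m: 1 to 2 N at the free edge shuts it); no latch. The lid is 110 x 66 mm, 16 mm thick; open, that thickness lies on the outer side of the hinge.
- radio_center (a point): Centre of the black handheld radio, 96 mm long with its short aerial, 52 wide, 28 thick, loose in the tray of the case; 0.1 to 0.21 kg.
- mug: Bystander: blue mug, 76 mm in diameter, 90 mm high, handle on its +y side; origin at the centre of its underside.
- mic: Bystander: desk microphone, round foot 100 mm in diameter, slim stem, 195 mm high; origin at the centre of its underside.
- mouse: Bystander: black computer mouse 105 x 60 x 30 mm; origin at the centre of its underside, x along its length.
Mind the look-alikes: they are no part of the job. Leave any purple look-alike of the part that bears case_center alone. Leave any turquoise look-alike of the part that bears radio_center alone.

How it is judged (in metres and radians):
On the way, in this order (a step that is already met when the one before it is completed fails the run):
1. the cover is rolled fully open (over 1.3 rad) (value of joint tambour above 1.3 rad), for 0.2 s.
2. the case lid is shut (under 0.12 rad) over the radio (value of joint lid below 0.12 rad and distance between radio_center and case_center below 0.015 m), for 0.2 s.
3. the case lies lid down on the pad, let go (angle between case_center's own z axis and vertical above 3 rad and horizontal distance between case_center and pad_center below 0.02 m and z of case_center in the frame of pad_center below 0.026 m and contact force between case and the fingers below 0.05 N and value of joint tambour above 1 rad), for 0.2 s.
At the end, for the whole second after the job is handed in: Cover closed (within 0.05 rad); case lid down on the pad (z within 0.14 rad of straight down, centre within 20 mm of the pad's seen from above and under 26 mm over it, length within 0.2 rad of the pad's), lid under 0.12 rad, radio centre within 15 mm of the case's, at rest (all of step 2 and value of joint tambour below 0.05 rad and angle between case_center's own z axis and vertical above 3 rad and horizontal distance between case_center and pad_center below 0.02 m and z of case_center in the frame of pad_center below 0.026 m and angle between the x axis of case_center and the x axis of pad_center, either way round below 0.2 rad and linear speed of case below 0.02 m/s and velocity of joint tambour below 0.05 rad/s); the robot touches nothing.
It fails at once if the case is banged down on the pad or cabinet (over 150 N) (contact force between case and pad above 150 N or contact force between case and cabinet above 150 N).
It fails at once if a bystander is pushed by more than 30 mm (distance of any of mug, mic, mouse from where it was at the start of the episode above 0.03 m).
It fails at once if the mug or microphone is tipped (angle between any of mug, mic's own z axis and vertical above 0.5 rad).
It fails at once if the radio falls out of the case (distance between radio_center and case_center above 0.07 m).
It also fails if it takes over 72 s, if anything falls off the work surface, if the arm or the gripper's body presses on something with over 40 N, if the wrist force passes 120 N, or if a joint passes its speed limit or range.

## Working session

There is one attempt and no reset: what is moved stays moved. The work goes in short steps, Python scripts to look and compute and a shell command to move; the robot and the scene stay as the last step left them, time stands still between calls to the robot, and variables do not carry over. Pictures are saved under pics/ and viewed, at most 10 in all, crops included, and the job is handed in when it is done.

```bash
ls; mkdir -p pics
python3 - <<'E'
from rig import sense, eyes
import cv2, numpy as np
s=sense(); print({k:np.round(v,3).tolist() if not isinstance(v,float) else v for k,v in s.items()})
a=eyes.capture("scene"); b=eyes.capture("top")
cv2.imwrite("pics/scene.png",a[:,:,::-1]); cv2.imwrite("pics/top.png",b[:,:,::-1])
for n in("scene","top","wrist"):
  print(n,eyes.calibration(n))
E
```

```text
pics
{'time_s': 0.0, 'joints': [1.009, 0.313, 1.498, 0.0, 1.331, -0.223], 'dq': [0.0, 0.0, -0.001, -0.0, -0.001, -0.001], 'tau': [-0.001, -41.227, -25.974, -0.0, 0.004, -0.0], 'eef_pos': [174.348, 494.914, 209.821], 'ee_rot': [-0.0, 0.169, 0.986, -0.001], 'force': [0.083, 0.273, 0.054], 'wrist_torque': [0.008, 0.001, 0.012], 'grip_force': 0.0, 'grip_width': 1.0013978818613545}
scene {'fx': 528.9608562702703, 'fy': 528.9608562702703, 'cx': 320.3591935886868, 'cy': 233.52375246134176, 'dist': array([-0.00685967,  0.        ,  0.        ,  0.        ,  0.        ]), 'cam_to_world': array([[ 6.26657303e-01, -6.53292844e-01,  4.24863607e-01,
         9.09567162e+01],
       [-7.79232859e-01, -5.32175127e-01,  3.31037438e-01,
        -2.04316206e+02],
       [ 9.83745460e-03, -5.38514712e-01, -8.42558680e-01,
         9.30485793e+02],
       [ 0.00000000e+00,  0.00000000e+00,  0.00000000e+00,
         1.00000000e+00]])}
top {'fx': 582.1759403852271, 'fy': 582.1759403852271, 'cx': 321.64066372024547, 'cy': 242.34513757511823, 'dist': array([-0.04542603,  0.        ,  0.        ,  0.        
[... 215 characters left out ...]
9619545e-03, -2.03288578e-01, -9.79097974e-01,
         1.06940670e+03],
       [ 0.00000000e+00,  0.00000000e+00,  0.00000000e+00,
         1.00000000e+00]])}
wrist {'fx': 347.4750030784091, 'fy': 347.4750030784091, 'cx': 321.2837192034595, 'cy': 240.54800107584208, 'dist': array([-0.04023559,  0.        ,  0.        ,  0.        ,  0.        ]), 'mount': array([[ 2.57735007e-04, -9.46148453e-01, -3.23732974e-01,
         8.44252996e+01],
       [ 9.99999943e-01,  1.72536843e-04,  2.91874889e-04,
         5.12041067e-01],
       [-2.20301109e-04, -3.23733031e-01,  9.46148443e-01,
        -1.62471432e+02],
       [ 0.00000000e+00,  0.00000000e+00,  0.00000000e+00,
         1.00000000e+00]])}
```

View pics/scene.png

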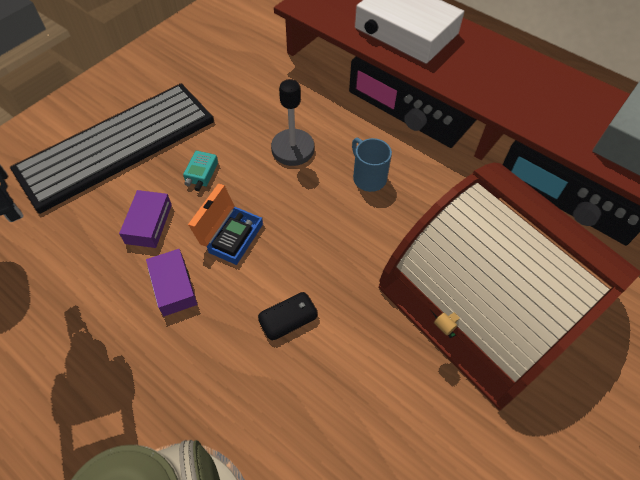

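View pics/top.png

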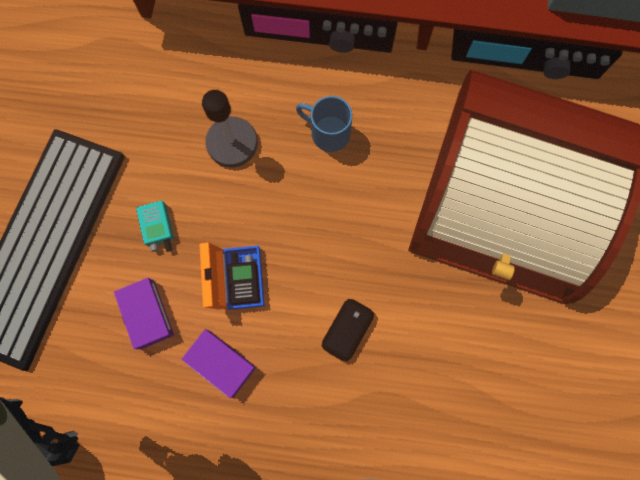

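Candidates for the case: the open blue tray with orange lid, top (243,278) / scene (235,235). The purple closed boxes at top (145,313) and (218,363) are look-alikes, and so is the turquoise radio at (154,225). I choose the blue and orange case with the black radio. The knob is at top (504,268) / scene (447,324).

```bash
cat > h.py <<'E'
import numpy as np, cv2
from rig import sense, eyes
from scipy.spatial.transform import Rotation as R
def cam(n,st=None):
    c=eyes.calibration(n); K=np.array([[c['fx'],0,c['cx']],[0,c['fy'],c['cy']],[0,0,1.]])
    if 'mount' in c:
        T=np.eye(4); q=st['ee_rot']; T[:3,:3]=R.from_quat([q[1],q[2],q[3],q[0]]).as_matrix(); T[:3,3]=st['eef_pos']; T=T@np.array(c['mount'])
    else: T=np.array(c['cam_to_world'])
    return K,np.array(c['dist']),T
def rays(C,px):
    K,d,T=C; u=cv2.undistortPoints(np.float64(px).reshape(-1,1,2),K,d).reshape(-1,2)
    return T[:3,3],np.c_[u,np.ones(len(u))]@T[:3,:3].T
def onz(C,px,z):
    o,r=rays(C,px); return o+r*((z-o[2])/r[:,2])[:,None]
def tri(C1,p1,C2,p2):
    o1,r1=rays(C1,[p1]);o2,r2=rays(C2,[p2]); a=np.c_[r1[0],-r2[0]]
    t=np.linalg.lstsq(a,o2-o1,rcond=None)[0]; A=o1+t[0]*r1[0];B=o2+t[1]*r2[0]
    return (A+B)/2,np.linalg.norm(A-B)
def proj(C,P):
    K,d,T=C; W=np.linalg.inv(T); return cv2.projectPoints(np.float64(P).reshape(-1,3),cv2.Rodrigues(W[:3,:3])[0],W[:3,3],K,d)[0].reshape(-1,2)
def mask(img,lo,hi,box=None):
    m=cv2.inRange(cv2.cvtColor(img,cv2.COLOR_RGB2HSV),np.array(lo),np.array(hi))
    if box: k=np.zeros_like(m);x0,y0,x1,y1=box;k[y0:y1,x0:x1]=1;m=m*k
    n,l,s,c=cv2.connectedComponentsWithStats(m)
    i=1+np.argmax(s[1:,4]); return (l==i).astype(np.uint8)
def cont(m): return max(cv2.findContours(m,cv2.RETR_EXTERNAL,cv2.CHAIN_APPROX_NONE)[0],key=cv2.contourArea).reshape(-1,2)
def yawc(r): return np.round(r,1)
E
python3 - <<'E'
from h import *
S=cv2.imread("pics/scene.png")[:,:,::-1].copy(); T=cv2.imread("pics/top.png")[:,:,::-1].copy()
cs,ct=cam("scene"),cam("top")
hs=cv2.cvtColor(T,cv2.COLOR_RGB2HSV)
for p in [(504,268),(503,262),(258,290),(207,288),(550,180),(490,250),(470,265),(300,300)]: print(p,hs[p[1],p[0]],end=' ')
print()
ks=mask(S,(15,120,120),(28,255,255),(425,300,470,345)); kt=mask(T,(15,120,120),(28,255,255),(485,248,522,285))
for m in(ks,kt):
    c=cont(m); print(m.sum(),c.min(0),c.max(0),c.mean(0),cv2.minAreaRect(c))
print("knob",tri(cs,cont(ks).mean(0),ct,cont(kt).mean(0)))
bt=mask(T,(105,150,50),(125,255,255),(215,230,280,320)); bs=mask(S,(105,150,50),(125,255,255),(190,190,280,280))
for C,m in((ct,bt),(cs,bs)):
    c=cont(m); P=onz(C,c,24)[:,:2].astype(np.float32); r=cv2.minAreaRect(P); print("tray",m.sum(),r,cv2.boxPoints(r).round(1).tolist())
ot=mask(T,(5,180,100),(18,255,255),(190,235,230,315))
P=onz(ct,cont(ot),80)[:,:2].astype(np.float32); print("lid",ot.sum(),cv2.minAreaRect(P), cv2.boxPoints(cv2.minAreaRect(cont(ot))).tolist())
cr=mask(T,(15,10,120),(35,110,255),(410,60,640,300)); cc=cont(cr); ap=cv2.approxPolyDP(cc,6,True).reshape(-1,2); print("cream",cr.sum(),ap.tolist())
print(onz(ct,ap,60).round(0)[:,:2].tolist())
E
```

```text
(504, 268) [ 19 171 229] (503, 262) [ 18 175 194] (258, 290) [173  81  41] (207, 288) [ 16 209 252] (550, 180) [ 20  55 231] (490, 250) [ 18  68 162] (470, 265) [  7 171  76] (300, 300) [ 13 177 194] 
291 [435 313] [458 332] [447.14814815 321.05555556] ((447.75, 320.2500305175781), (18.384777069091797, 19.091880798339844), 45.0)
380 [492 254] [514 279] [503.72463768 266.63768116] ((504.7308044433594, 265.6538391113281), (20.651052474975586, 22.938140869140625), 19.653823852539062)
knob (array([ 505.00519802, -154.63782934,  106.49074243]), np.float64(0.014025016715380123))
tray 364 ((441.2812194824219, 289.1514587402344), (109.80391693115234, 63.627803802490234), 13.558573722839355) [[380.5, 307.20001220703125], [395.3999938964844, 245.39999389648438], [502.1000061035156, 271.1000061035156], [487.20001220703125, 332.8999938964844]]
tray 718 ((437.5465393066406, 284.44268798828125), (118.57052612304688, 73.29932403564453), 12.95557975769043) [[371.6000061035156, 306.8999938964844], [388.0, 235.39999389648438], [503.5, 262.0], [487.1000061035156, 333.5]]
lid 1484 ((431.4559326171875, 335.91339111328125), (125.62284851074219, 42.99166488647461), 15.205211639404297) [[195.61473083496094, 239.76226806640625], [220.3196563720703, 237.516357421875], [226.78688049316406, 308.65570068359375], [202.0819549560547, 310.901611328125]]
cream 21371 [[471, 118], [433, 236], [496, 257], [506, 253], [511, 262], [580, 284], [613, 235], [633, 171]]
[[786.0, -88.0], [553.0, -39.0], [530.0, -153.0], [539.0, -170.0], [524.0, -180.0], [501.0, -304.0], [598.0, -360.0], [724.0, -394.0]]
```

Run:
```python
from h import *
T=cv2.imread("pics/top.png"); S=cv2.imread("pics/scene.png")
a=cv2.resize(T[225:325,185:285],None,fx=3,fy=3,interpolation=3); b=cv2.resize(T[225:325,400:600],None,fx=4,fy=3,interpolation=3)[:, :]
b=cv2.resize(T[225:310,400:600],(800,340),interpolation=3)
s=cv2.resize(S[180:267,185:285],(300,260),interpolation=3)
o=np.zeros((600,800,3),np.uint8); o[:260,:300]=a[:260]; o[:260,310:610]=s; o[260:600]=b
cv2.imwrite("pics/crop.png",o)
ct=cam("top"); P=onz(ct,[(412,251),(575,300)],0); print(P.round(1))
```

```text
[[ 533.7  -12.2    0. ]
 [ 481.6 -321.5    0. ]]
```

View pics/crop.png

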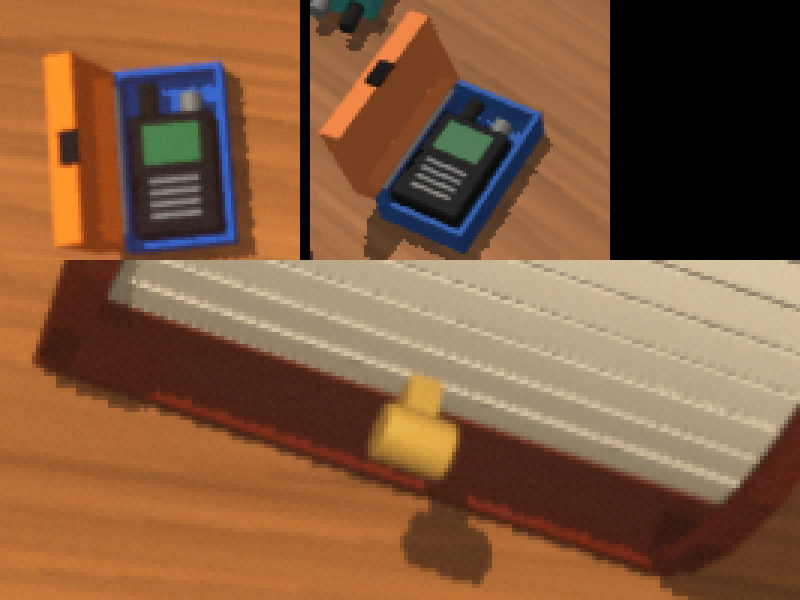

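The crop shows the orange-lidded blue case with the black radio (top ≈(243,278)). The lid is open past upright, and the cover stands partly open. The knob cylinder is at top (503.8,270), with its stem above it. The cabinet's front corners are at (409,250.5) and (564,303).

```bash
cat > plan.py <<'E'
from h import *
def tgt(pos,yaw,t,s=None):
    """yaw deg: heading of the pitch plane; t deg: tilt of the fingers outward along yaw (0=down)."""
    s=s or sense(); q=s['ee_rot']; C=R.from_quat([q[1],q[2],q[3],q[0]])
    y,tt=np.radians(yaw),np.radians(t); h=np.array([np.cos(y),np.sin(y),0]); z=np.array([0,0,1.])
    d=h*np.sin(tt)-z*np.cos(tt); x=-h*np.cos(tt)-z*np.sin(tt); W=R.from_matrix(np.c_[x,np.cross(d,x),d])
    rv=(C.inv()*W).as_rotvec(); D=np.array(pos)-s['eef_pos']
    print("t",round(s['time_s'],1),"at",np.round(s['eef_pos'],1),"F",np.round(s['force'],1),"g",round(s['grip_width']*85.4,1),round(s['grip_force'],1),"\n turn",rv.round(3),"shift(now axes)",C.inv().apply(D).round(1),"shift(target axes)",W.inv().apply(D).round(1))
    return W
E
python3 - <<'E'
from plan import *
cs,ct=cam("scene"),cam("top")
S=cv2.imread("pics/scene.png")[:,:,::-1].copy(); 
P=onz(ct,[(409,250.5),(563.8,303)],0); v=P[0]-P[1]; print(P.round(1),np.linalg.norm(v),np.degrees(np.arctan2(-v[0],v[1])))
yaw=-11.; Xc=np.array([np.cos(np.radians(yaw)),np.sin(np.radians(yaw)),0])
print("axis from corners",P.mean(0)+170*Xc)
for sp in((444,325),(446,323),(447,321)):
    k,e=tri(cs,sp,ct,(503.7,270)); print(sp,k.round(1),round(e,1))
# cream front edge direction in both views
for n,C in(("top",ct),("scene",cs)):
    I=cv2.imread(f"pics/{n}.png")[:,:,::-1].copy()
    cc=cont(mask(I,(12,10,100),(38,110,255),(410,60,640,300) if n=="top" else (385,170,640,400)))
    ap=cv2.approxPolyDP(cc,4,True).reshape(-1,2);print(n,ap.tolist())
    Q=onz(C,ap,100); print(Q[:,:2].round(0).tolist())
print("q check", onz(ct,[(503.7,270)],100).round(1),onz(ct,[(503.7,270)],85).round(1))
E
```

```text
[[ 533.9   -6.5    0. ]
 [ 473.4 -301.     0. ]] 300.6460965356211 -11.61508109381264
axis from corners [ 670.5289918  -186.18606216    0.        ]
(444, 325) [ 498.8 -155.   102.8] 3.1
(446, 323) [ 499.3 -154.8  108.6] 1.0
(447, 321) [ 499.  -153.8  115.2] 3.6
top [[470, 118], [427, 234], [498, 258], [506, 253], [513, 263], [581, 284], [617, 227], [633, 170]]
[[767.0, -78.0], [545.0, -22.0], [520.0, -146.0], [530.0, -159.0], [515.0, -172.0], [494.0, -289.0], [601.0, -347.0], [709.0, -373.0]]
scene [[476, 183], [425, 228], [397, 266], [443, 312], [455, 312], [457, 325], [515, 381], [609, 289]]
[[799.0, -44.0], [644.0, -23.0], [543.0, -28.0], [518.0, -140.0], [531.0, -156.0], [513.0, -171.0], [488.0, -292.0], [740.0, -345.0]]
q check [[ 500.6 -156.9  100. ]] [[ 503.6 -161.2   85. ]]
```

Run:
```python
from plan import *
tgt([449,-145,170],-11.4,45)
```

```text
t 0.1 at [174.3 494.9 209.9] F [1.2 1.  0.6] g 85.7 0.0 
 turn [-0.056 -0.784 -0.132] shift(now axes) [-471.8 -512.2   40.3] shift(target axes) [-251.6 -573.   308. ]
```

```bash
J="python3 -m jog"
$J '[[-0.031,-0.034,0.002,0,0,0,0.06],[-0.031,-0.034,0.002,0,0,0,0.06],[-0.031,-0.034,0.002,0,0,0,0.06],[-0.031,-0.034,0.002,0,0,0,0.06],[-0.031,-0.034,0.002,0,0,0,0.06]]' >/dev/null
$J '[[-0.031,-0.034,0.002,0,0,0,0.06],[-0.031,-0.034,0.002,0,0,0,0.06],[-0.031,-0.034,0.002,0,0,0,0.06],[-0.031,-0.034,0.002,0,0,0,0.06],[-0.031,-0.034,0.002,0,0,0,0.06]]'>/dev/null
$J '[[-0.031,-0.034,0.002,0,0,0,0.06],[-0.031,-0.034,0.002,0,0,0,0.06],[-0.031,-0.034,0.002,0,0,0,0.06],[-0.031,-0.034,0.002,0,0,0,0.06],[-0.031,-0.034,0.002,0,0,0,0.06]]'
$J '[[0,0,0,-0.009,-0.131,-0.022,0.06],[0,0,0,-0.009,-0.131,-0.022,0.06],[0,0,0,-0.009,-0.131,-0.022,0.06]]'>/dev/null
$J '[[0,0,0,-0.009,-0.131,-0.022,0.06],[0,0,0,-0.009,-0.131,-0.022,0.06],[0,0,0,-0.009,-0.131,-0.022,0.06],[0,0,0,0,0,0,0.06]]'
python3 - <<'E'
from plan import *
tgt([449,-145,170],-11.4,45); tgt([504.5,-156,99],-11.4,45)
s=sense(); im=eyes.capture("wrist"); cv2.imwrite("pics/w1.png",im[:,:,::-1])
C=cam("wrist",s); print(proj(C,[[499,-155,105]]))
c=cont(mask(im,(15,120,100),(28,255,255))); print(cv2.minAreaRect(c),c.min(0),c.max(0))
E
```

```text
time_s: 1.6
eef_pos: [443.8, -142.3, 180.1]
ee_rot: [-0.0, 0.169, 0.986, 0.0]
force: [1.4, 0.5, 0.9]
grip_width: 0.706
grip_force: 0.0
time_s: 2.3
eef_pos: [444.6, -136.0, 179.7]
ee_rot: [0.341, 0.099, 0.935, -0.026]
force: [-0.2, 0.3, 0.3]
grip_width: 0.707
grip_force: 0.0
t 2.3 at [ 444.6 -136.   179.7] F [-0.2  0.3  0.3] g 60.4 0.0 
 turn [ 0.01  -0.088 -0.016] shift(now axes) [ 1.4 -8.1 11.3] shift(target axes) [ 2.6 -8.  11.2]
t 2.3 at [ 444.6 -136.   179.7] F [-0.2  0.3  0.3] g 60.4 0.0 
 turn [ 0.01  -0.088 -0.016] shift(now axes) [  3.6  -8.9 102.1] shift(target axes) [ 12.8  -7.8 101.4]
[[308.86155188 231.81012822]]
((309.5, 230.5), (33.0, 39.0), 90.0) [290 214] [329 247]
```

View pics/w1.png

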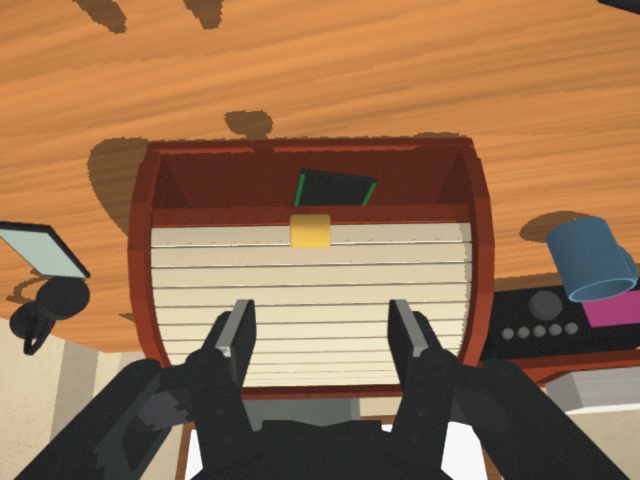

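The wrist view shows the knob at (309.5,230.5). My estimate projects to (309,232), so it agrees. The pad is visible through the gap at (338,188). I go in.

```bash
J="python3 -m jog"
$J '[[0.006,-0.004,0.015,0.01,-0.088,-0.016,0.06],[0.006,-0.004,0.02,0,0,0,0.06],[0,0,0.025,0,0,0,0.06],[0,0,0.023,0,0,0,0.06],[0,0,0.018,0,0,0,0.06]]'>/dev/null
$J '[[0,0,0,0,0,0,0.06],[0,0,0,0,0,0,0.06]]'
python3 - <<'E'
from plan import *
tgt([504.5,-156,99],-11.4,45)
E
```

```text
time_s: 3.05
eef_pos: [514.6, -139.3, 138.2]
ee_rot: [0.353, 0.103, 0.929, -0.043]
force: [-0.3, -0.2, -0.7]
grip_width: 0.704
grip_force: 0.0
t 3.0 at [ 514.6 -139.3  138.2] F [-0.3 -0.2 -0.7] g 60.1 0.0 
 turn [-0.022 -0.059 -0.013] shift(now axes) [ 30.7 -18.2  25.3] shift(target axes) [ 32.4 -18.3  23.1]
```

```bash
J="python3 -m jog"
python3 -c "
from rig import sense;import numpy as np
s=sense();print(np.round(s['joints'],3))"
$J '[[0.01,-0.006,0,0,0,0,0.06],[0.01,-0.006,0,0,0,0,0.06],[0.01,-0.006,0,0,0,0,0.06],[0,0,0,0,0,0,0.06]]'
python3 - <<'E'
from plan import *
tgt([504.5,-156,99],-11.4,45); print(np.round(sense()['joints'],3))
E
```

```text
[-0.621  0.131  2.162  1.018  0.3   -2.876]
time_s: 3.45
eef_pos: [492.6, -148.0, 133.4]
ee_rot: [0.342, 0.108, 0.932, -0.045]
force: [0.8, 0.0, 0.5]
grip_width: 0.701
grip_force: 0.0
t 3.5 at [ 492.6 -148.   133.4] F [0.8 0.  0.5] g 59.9 0.0 
 turn [-0.032 -0.082 -0.02 ] shift(now axes) [12.  -4.7 34.9] shift(target axes) [14.9 -5.5 33.7]
[-0.669  0.102  2.198  0.988  0.323 -2.879]
```

The last joint is at its limit, so the 45° tilt is near a wrist singularity. I fit a small kinematic model from the logged states to check reachability before committing to tool tilts.

```bash
cat > kin.py <<'E'
from plan import *
from scipy.optimize import least_squares as LS
lim=np.array([[-2.94,2.94],[-.97,2.17],[.19,2.56],[-1.23,4.37],[.02,3.11],[-2.88,2.88]])
def fk(p,q):
    a,dy,h,L2,e,L3,L6=p[:7]; Y=lambda t:R.from_euler('y',t); Z=lambda t:R.from_euler('z',t)
    r=Z(q[0]); x=r.apply([a,dy,h]); r=r*Y(q[1]); x=x+r.apply([0,0,L2]); r=r*Y(q[2]); x=x+r.apply([e,0,L3])
    r=r*Z(q[3])*Y(q[4]); x=x+r.apply([0,0,L6]); return x,r*Z(q[5]+p[7])
D=[([1.009,.313,1.498,0,1.331,-.223],[174.4,495,210.1],[0,.169,.986,0]),
([-.621,.131,2.162,1.018,.3,-2.876],[514.6,-139.3,138.2],[.353,.103,.929,-.043]),
([-.669,.102,2.198,.988,.323,-2.879],[492.6,-148,133.4],[.342,.108,.932,-.045])]
def res(p):
    o=[]
    for q,x,w in D:
        X,r=fk(p,q); o+=list((X-x)); o+=list(200*(R.from_quat([w[1],w[2],w[3],w[0]]).inv()*r).as_rotvec())
    return np.array(o)
best=min((LS(res,[0,d,200,300,e,300,250,c]) for d in(-116,116) for e in(0,) for c in(-1.57,0,1.57,3.14)),key=lambda s:s.cost)
P=best.x
def pose(yaw,t,roll=0):
    y,tt=np.radians(yaw),np.radians(t); h=np.array([np.cos(y),np.sin(y),0]); z=np.array([0,0,1.])
    d=h*np.sin(tt)-z*np.cos(tt); x=-h*np.cos(tt)-z*np.sin(tt); return R.from_matrix(np.c_[x,np.cross(d,x),d])
def ik(pos,yaw,t,q0):
    W=pose(yaw,t); f=lambda q:np.r_[fk(P,q)[0]-pos,200*(W.inv()*fk(P,q)[1]).as_rotvec()]
    l=lim+[[.01,-.01]]; s=LS(f,np.clip(q0,l[:,0]+.01,l[:,1]-.01),bounds=(l[:,0],l[:,1])); return s.x,np.sqrt(2*s.cost)
E
python3 - <<'E'
from kin import *
print(best.cost,P.round(2),res(P).round(1))
q=[-.3,.2,2,0,1,-1.6]
for t in(0,10,20,30):
  for z in (60,105,160,218):
    pass
ax=np.array([671,-188,25]); X=np.array([np.cos(np.radians(-11.4)),np.sin(np.radians(-11.4)),0])
for t in(-15,0,15,25):
  for el in(10,25,50,75,95):
    e=np.radians(el); K=ax+193*(-X*np.cos(e)+np.array([0,0,np.sin(e)])); d=X*np.sin(np.radians(t))-np.array([0,0,np.cos(np.radians(t))])
    s,c=ik(K+8*d,-11.4,t,[-.3,.3,1.8,0,1,-1.6]); print(t,el,(K+8*d).round(0),s.round(2),round(c,1))
E
```

```text
0.19066434952478462 [ -1.69 116.09 198.88 442.73  38.88 397.98 277.55   1.57] [ 0.  -0.   0.   0.1  0.  -0.2 -0.1 -0.2 -0.2  0.1  0.3  0.1  0.2  0.2
  0.2  0.1  0.1  0.1]
-15 10 [ 483. -150.   51.] [-0.49  0.6   1.53 -0.08  1.26 -1.83] 0.0
-15 25 [ 498. -153.   99.] [-0.48  0.57  1.44 -0.07  1.38 -1.83] 0.0
-15 50 [ 547. -163.  165.] [-0.46  0.61  1.18 -0.07  1.6  -1.83] 0.0
-15 75 [ 620. -178.  204.] [-0.43  0.78  0.8  -0.06  1.82 -1.81] 0.0
-15 95 [ 685. -191.  210.] [-0.41  1.03  0.32 -0.06  2.05 -1.81] 0.0
0 10 [ 485. -150.   51.] [-0.53  0.46  1.74  0.    0.94 -1.9 ] 0.0
0 25 [ 500. -153.   99.] [-0.52  0.42  1.65  0.    1.07 -1.89] 0.0
0 50 [ 549. -163.  165.] [-0.49  0.45  1.42 -0.    1.27 -1.86] 0.0
0 75 [ 622. -178.  203.] [-0.46  0.59  1.09 -0.    1.45 -1.83] 0.0
0 95 [ 687. -191.  209.] [-0.43  0.77  0.78  0.    1.59 -1.81] 0.0
15 10 [ 487. -151.   51.] [-0.59  0.36  1.95  0.17  0.6  -2.09] 0.0
15 25 [ 502. -154.   99.] [-0.57  0.3   1.86  0.14  0.74 -2.04] 0.0
15 50 [ 551. -164.  165.] [-0.53  0.32  1.64  0.11  0.94 -1.96] 0.0
15 75 [ 624. -179.  204.] [-0.49  0.44  1.36  0.08  1.09 -1.89] 0.0
15 95 [ 690. -192.  210.] [-0.46  0.59  1.11  0.07  1.19 -1.85] 0.0
25 10 [ 488. -151.   51.] [-0.63  0.31  2.08  0.48  0.39 -2.41] 0.0
25 25 [ 503. -154.   99.] [-0.61  0.24  2.    0.35  0.52 -2.25] 0.0
25 50 [ 553. -164.  166.] [-0.57  0.24  1.79  0.23  0.71 -2.08] 0.0
25 75 [ 625. -179.  204.] [-0.52  0.36  1.52  0.18  0.85 -1.97] 0.0
25 95 [ 691. -192.  210.] [-0.48  0.5   1.3   0.15  0.93 -1.91] 0.0
```

```bash
J="python3 -m jog"
$J '[[0,0,-0.02,0,0,0,0.06],[0,0,-0.02,0,0,0,0.06],[0,0,0,0,0.1,0,0.06],[0,0,0,0,0.1,0,0.06],[0,0,0,0,0.1,0,0.06]]'>/dev/null
$J '[[0,0,0,0,0,0,0.06],[0,0,0,0,0,0,0.06]]'
python3 - <<'E'
from plan import *
print(np.round(sense()['joints'],2)); tgt([501.5,-154,97],-11.4,15)
E
```

```text
time_s: 4.15
eef_pos: [469.2, -139.4, 163.3]
ee_rot: [0.214, 0.111, 0.97, -0.027]
force: [0.8, 0.2, -0.9]
grip_width: 0.705
grip_force: 0.0
[-0.62  0.06  2.02  0.25  0.68 -2.13]
t 4.2 at [ 469.2 -139.4  163.3] F [ 0.8  0.2 -0.9] g 60.2 0.0 
 turn [-0.015  0.173 -0.026] shift(now axes) [-3.6 -6.5 74.8] shift(target axes) [-16.2  -7.9  73. ]
```

```bash
J="python3 -m jog"
$J '[[0,0,0,-0.008,0.087,-0.013,0.06],[0,0,0,-0.007,0.086,-0.013,0.06],[-0.016,-0.008,0,0,0,0,0.06],[0,0,0.025,0,0,0,0.06],[0,0,0.025,0,0,0,0.06]]'>/dev/null
$J '[[0,0,0.015,0,0,0,0.06],[0,0,0.008,0,0,0,0.06],[0,0,0,0,0,0,0.06]]'
python3 - <<'E'
from plan import *
tgt([501.5,-154,97],-11.4,15)
E
```

```text
time_s: 4.95
eef_pos: [500.5, -154.1, 96.3]
ee_rot: [0.129, 0.099, 0.987, -0.013]
force: [0.4, -0.6, 0.7]
grip_width: 0.702
grip_force: 0.0
t 5.0 at [ 500.5 -154.1   96.3] F [ 0.4 -0.6  0.7] g 59.9 0.0 
 turn [ 0.    -0.003 -0.001] shift(now axes) [-1.1  0.3 -0.4] shift(target axes) [-1.1  0.3 -0.4]
```

```bash
J="python3 -m jog"
$J '[[0,0,0,0,0,0,0.02],[0,0,0,0,0,0,0.02],[0,0,0,0,0,0,0.02],[0,0,0,0,0,0,0.02],[0,0,0,0,0,0,0.02]]' 40
python3 - <<'E'
from kin import *
W=pose(-11.4,15); X=np.array([np.cos(np.radians(-11.4)),np.sin(np.radians(-11.4)),0]); Z=np.array([0,0,1])
els=np.radians(np.linspace(24.5,94.5,15)); p=np.array([193*(-X*np.cos(e)+Z*np.sin(e)) for e in els])
print(W.inv().apply(np.diff(p,axis=0)).round(1).tolist())
E
```

```text
time_s: 5.45
eef_pos: [501.3, -154.6, 97.6]
ee_rot: [0.129, 0.099, 0.987, -0.014]
force: [-2.1, -0.0, 3.5]
grip_width: 0.237
grip_force: 1.7
[[-11.3, -0.0, -12.5], [-12.3, 0.0, -11.5], [-13.3, -0.0, -10.4], [-14.1, 0.0, -9.2], [-14.9, -0.0, -7.9], [-15.5, 0.0, -6.6], [-16.0, 0.0, -5.2], [-16.4, -0.0, -3.8], [-16.7, 0.0, -2.3], [-16.8, 0.0, -0.9], [-16.8, -0.0, 0.6], [-16.7, -0.0, 2.1], [-16.5, 0.0, 3.5], [-16.1, 0.0, 4.9]]
```

Run:
```python
from plan import *
s=sense(); im=eyes.capture("wrist"); cv2.imwrite("pics/w2.png",im[:,:,::-1])
C=cam("wrist",s); print(proj(C,[[499,-155,105]]))
```

```text
[[318.23757781 299.71524234]]
```

View pics/w2.png

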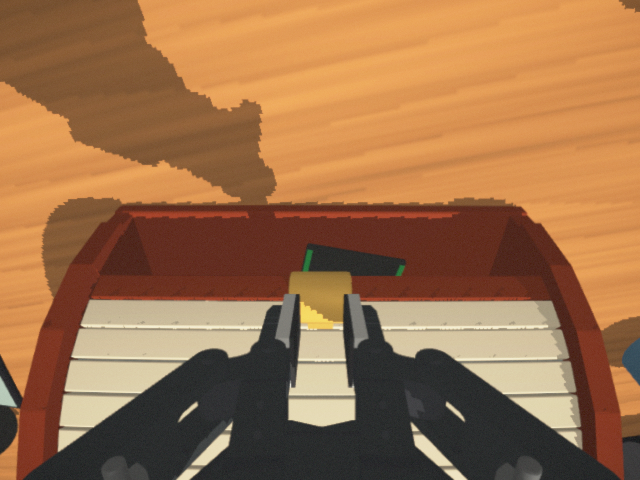

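Run:
```python
from plan import *
im=cv2.imread("pics/w2.png")[:,:,::-1].copy(); s=sense(); C=cam("wrist",s)
m=mask(im,(15,100,80),(28,255,255)); c=cont(m); print(c.min(0),c.max(0))
for y in range(272,310,5):
    x=np.where(m[y])[0]; print(y,x.min(),x.max(),end=' | ')
W=np.linalg.inv(C[2]); K=np.array([499,-155,105,1]); print((W@K).round(1)[:3])
for p in([0,0,0],[0,0,11],[0,0,-8]):
    q=s['ee_rot']; print(p,proj(C,s['eef_pos']+R.from_quat([q[1],q[2],q[3],q[0]]).apply(p)).round(0))
```

```text
[143   0] [621 157]Traceback (most recent call last):
  File "<stdin>", line 5, in <module>
    return umr_minimum(a, axis, None, out, keepdims, initial, where)
ValueError: zero-size array to reduction operation minimum which has no identity
```

Run:
```python
from plan import *
im=cv2.imread("pics/w2.png")[:,:,::-1].copy(); s=sense(); C=cam("wrist",s)
m=mask(im,(15,100,80),(28,255,255),(270,262,370,340)); c=cont(m); print(c.min(0),c.max(0))
for y in range(272,330,6):
    x=np.where(m[y])[0]; print(y,len(x) and (x.min(),x.max()),end=' | ')
W=np.linalg.inv(C[2]); K=np.array([499,-155,105,1]); print((W@K).round(1)[:3])
for p in([0,0,0],[0,0,11],[0,0,-8]):
    q=s['ee_rot']; print(p,proj(C,s['eef_pos']+R.from_quat([q[1],q[2],q[3],q[0]]).apply(p)).round(0))
```

```text
[288 271] [351 328]
272 (np.int64(291), np.int64(349)) | 278 (np.int64(289), np.int64(350)) | 284 (np.int64(289), np.int64(351)) | 290 (np.int64(289), np.int64(351)) | 296 (np.int64(299), np.int64(343)) | 302 (np.int64(299), np.int64(343)) | 308 (np.int64(299), np.int64(343)) | 314 (np.int64(299), np.int64(343)) | 320 (np.int64(300), np.int64(342)) | 326 (np.int64(308), np.int64(332)) | [ -1.5  29.8 173.9]
[0, 0, 0] [[320. 293.]]
[0, 0, 11] [[320. 284.]]
[0, 0, -8] [[320. 300.]]
```

The fingertips rest on top of the knob. They appear to stand about 30 mm shorter than the nominal tip. I open, advance 25 mm and regrip.

```bash
J="python3 -m jog"
$J '[[0,0,-0.006,0,0,0,0.06],[0,0,0,0,0,0,0.06],[0,0,0,0,0,0,0.06],[0,0,0,0,0,0,0.06]]' >/dev/null
$J '[[0,0,0.015,0,0,0,0.06],[0,0,0.015,0,0,0,0.06],[0,0,0,0,0,0,0.06]]' 
$J '[[0,0,0,0,0,0,0.02],[0,0,0,0,0,0,0.02],[0,0,0,0,0,0,0.02],[0,0,0,0,0,0,0.02]]' 40
python3 - <<'E'
from plan import *
s=sense(); im=eyes.capture("wrist"); cv2.imwrite("pics/w3.png",im[150:400,200:440,::-1])
E
```

```text
time_s: 6.2
eef_pos: [506.6, -155.3, 72.4]
ee_rot: [0.128, 0.099, 0.987, -0.013]
force: [0.6, 0.8, -0.1]
grip_width: 0.705
grip_force: 0.0
time_s: 6.6
eef_pos: [507.2, -156.5, 74.8]
ee_rot: [0.129, 0.099, 0.987, -0.014]
force: [-3.4, -4.3, 1.6]
grip_width: 0.344
grip_force: 42.1
```

View pics/w3.png

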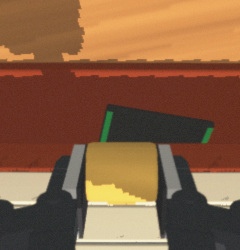

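Gripped: width 29.4 mm, 42 N, and the crop shows the knob between the pads. I roll the cover up.

```bash
J="python3 -m jog"
$J '[[-0.0113,0,-0.0125,0,0,0,0.02],[-0.0123,0,-0.0115,0,0,0,0.02],[-0.0133,0,-0.0104,0,0,0,0.02]]'
$J '[[-0.0141,0,-0.0092,0,0,0,0.02],[-0.0149,0,-0.0079,0,0,0,0.02],[-0.0155,0,-0.0066,0,0,0,0.02]]'
$J '[[-0.016,0,-0.0052,0,0,0,0.02],[-0.0164,0,-0.0038,0,0,0,0.02],[-0.0167,0,-0.0023,0,0,0,0.02]]'
$J '[[-0.0168,0,-0.0009,0,0,0,0.02],[0,0,0,0,0,0,0.02]]'
python3 - <<'E'
from kin import *
s=sense(); W=pose(-11.4,15); p0=np.array([507.2,-156.5,74.8]); print(W.inv().apply(s['eef_pos']-p0), s['joints'])
E
```

```text
time_s: 6.95
eef_pos: [533.1, -161.8, 117.0]
ee_rot: [0.128, 0.099, 0.987, -0.014]
force: [4.4, -7.5, -12.7]
grip_width: 0.342
grip_force: 40.5
time_s: 7.25
eef_pos: [568.9, -169.1, 151.0]
ee_rot: [0.127, 0.099, 0.987, -0.014]
force: [-1.4, -6.7, -10.3]
grip_width: 0.343
grip_force: 40.2
time_s: 7.55
eef_pos: [612.6, -178.0, 174.7]
ee_rot: [0.127, 0.099, 0.987, -0.014]
force: [-4.2, -5.9, -5.4]
grip_width: 0.34
grip_force: 39.9
time_s: 7.75
eef_pos: [629.8, -181.5, 180.5]
ee_rot: [0.13, 0.099, 0.987, -0.014]
force: [1.5, -6.6, -0.2]
grip_width: 0.335
grip_force: 41.7
[-148.24198349   -0.31686158  -69.67276353] [-0.48964939  0.47384167  1.36949099  0.08241524  1.04807453 -1.89284161]
```

```bash
J="python3 -m jog"
$J '[[-0.0168,0,0.0006,0,0,0,0.02],[-0.0167,0,0.0021,0,0,0,0.02],[-0.0165,0,0.0035,0,0,0,0.02]]'
$J '[[-0.012,0,0.004,0,0,0,0.02],[0,0,0,0,0,0,0.02]]'
python3 - <<'E'
from kin import *
s=sense(); W=pose(-11.4,15); p0=np.array([507.2,-156.5,74.8]); print(W.inv().apply(s['eef_pos']-p0), np.round(s['joints'],2))
E
```

```text
time_s: 8.05
eef_pos: [677.4, -191.3, 187.6]
ee_rot: [0.129, 0.099, 0.987, -0.014]
force: [-5.2, -4.7, 1.4]
grip_width: 0.339
grip_force: 41.1
time_s: 8.25
eef_pos: [691.3, -194.1, 187.4]
ee_rot: [0.131, 0.099, 0.986, -0.015]
force: [1.2, -5.4, 3.2]
grip_width: 0.338
grip_force: 41.1
[-210.63506372   -0.47892067  -60.13137495] [-0.46  0.61  1.14  0.07  1.14 -1.85]
```

The travel fits an arc from 24.5° to 93.7° elevation, so the cover is fully open. I release, back off and look at the pad and lid.

```bash
J="python3 -m jog"
$J '[[0,0,0,0,0,0,0.06],[0,0,0,0,0,0,0.06],[0,0,0,0,0,0,0.06],[0,0,-0.03,0,0,0,0.06],[0,0,-0.04,0,0,0,0.06]]'
$J '[[0.04,0.02,-0.02,0,0,0,0.06],[0.04,0.02,-0.02,0,0,0,0.06],[0.04,0.02,-0.02,0,0,0,0.06],[0.04,0.025,0,0,0.1,0,0.06],[0.03,0.025,0,0,0.1,0,0.02]]'
python3 - <<'E'
from plan import *
T=eyes.capture("top");S=eyes.capture("scene"); cv2.imwrite("pics/top2.png",T[:,:,::-1]);cv2.imwrite("pics/scene2.png",S[:,:,::-1])
hs=cv2.cvtColor(T,cv2.COLOR_RGB2HSV)
g=cv2.inRange(hs,np.array((45,100,40)),np.array((75,255,255))); n,l,st,c=cv2.connectedComponentsWithStats(g)
for i in range(1,n):
  if st[i,4]>20: print(st[i],c[i].round(1))
o=np.vstack([cv2.resize(T[200:310,400:600],(600,330),interpolation=3),cv2.resize(S[190:240,190:270],(432,270),interpolation=3)[:, :].copy() if 0 else np.hstack([cv2.resize(S[180:270,180:280],(300,270),interpolation=3),cv2.resize(T[225:325,185:285],(300,270),interpolation=3)])])
cv2.imwrite("pics/c2.png",o[:,:,::-1])
tgt([440,330,150],-11.4,0)
E
```

```text
time_s: 8.75
eef_pos: [671.7, -188.5, 252.2]
ee_rot: [0.127, 0.099, 0.987, -0.012]
force: [-0.1, 0.6, 0.6]
grip_width: 0.698
grip_force: 0.0
time_s: 9.25
eef_pos: [496.3, -40.3, 266.3]
ee_rot: [0.029, 0.1, 0.995, -0.004]
force: [0.1, -0.3, 0.5]
grip_width: 0.55
grip_force: 0.0
[146 223  19  16 209] [154.7 230.5]
[233 266  18  14 223] [241.7 272.3]
t 9.3 at [497.6 -39.1 265.8] F [ 0.5 -0.5  0.5] g 31.8 0.0 
 turn [-0.     0.058  0.002] shift(now axes) [135.1 350.8 108. ] shift(target axes) [129.4 350.4 115.8]
```

View pics/c2.png

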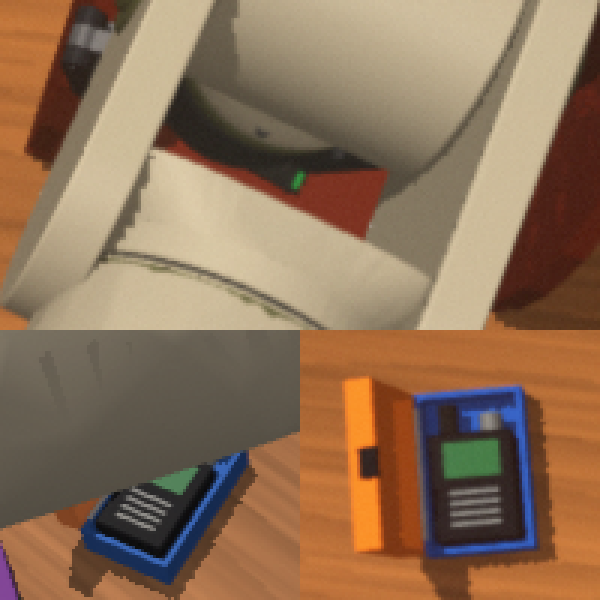

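Run:
```python
from kin import *
ct=cam("top"); cy=np.array([-np.sin(np.radians(13.5)),np.cos(np.radians(13.5))]); H=np.array([441.3,289.2])+33*cy
for z in (70,80,85,90):
    p=onz(ct,[(210,275),(199.5,275.5),(225.5,274)],z)[:,:2]; print(z,p.round(1).tolist(),((p-H)@cy).round(1))
q=sense()['joints']
# lid-push poses: heading along case x, tool down
for pos in([430,400,110],[441,289,70],[450,270,60]):
  for yaw in(13.5,-76.5): print(pos,yaw,[a.round(2) for a in ik(np.array(pos),yaw,0,q)])
```

```text
70 [[430.4, 339.9], [427.1, 357.9], [435.8, 313.4]] [18.8 37.1 -8.2]
80 [[429.2, 337.7], [425.9, 355.5], [434.5, 311.4]] [17.  35.1 -9.8]
85 [[428.6, 336.6], [425.3, 354.3], [433.8, 310.5]] [ 16.   34.1 -10.6]
90 [[428.0, 335.5], [424.7, 353.2], [433.2, 309.5]] [ 15.1  33.1 -11.4]
[430, 400, 110] 13.5 [array([ 0.55,  0.54,  1.44, -0.  ,  1.17, -1.26]), np.float64(0.0)]
[430, 400, 110] -76.5 [array([ 0.55,  0.54,  1.44, -0.  ,  1.17,  0.31]), np.float64(0.0)]
[441, 289, 70] 13.5 [array([ 0.36,  0.47,  1.67, -0.  ,  1.01, -1.45]), np.float64(0.0)]
[441, 289, 70] -76.5 [array([ 0.36,  0.47,  1.67, -0.  ,  1.01,  0.12]), np.float64(0.0)]
[450, 270, 60] 13.5 [array([ 0.32,  0.48,  1.68,  0.  ,  0.98, -1.49]), np.float64(0.0)]
[450, 270, 60] -76.5 [array([0.32, 0.48, 1.68, 0.  , 0.98, 0.08]), np.float64(0.0)]
```

```bash
J="python3 -m jog"
$J '[[0,0.04,0,0,0.058,0,0],[0.009,0.045,0,0,0,-0.1,0],[0.009,0.045,0,0,0,-0.1,0],[0.009,0.045,0,0,0,-0.1,0],[0.009,0.045,0,0,0,-0.1,0]]'>/dev/null
$J '[[0.009,0.045,0,0,0,-0.035,0],[0.009,0.045,0,0,0,0,0],[0.009,0.045,0,0,0,0,0],[0.009,0.045,0,0,0,0,0],[0,0,0,0,0,0,0]]'
python3 - <<'E'
from plan import *
tgt([418,385,48],13.5,0)
E
```

```text
time_s: 10.35
eef_pos: [402.5, 348.9, 264.8]
ee_rot: [0.001, -0.12, 0.993, 0.0]
force: [0.0, 0.6, 1.0]
grip_width: 0.003
grip_force: 0.0
t 10.3 at [402.5 348.9 264.8] F [0.  0.6 1. ] g 0.2 0.0 
 turn [-0.     0.002  0.005] shift(now axes) [-23.1  31.3 216.8] shift(target axes) [-23.5  31.5 216.8]
```

```bash
J="python3 -m jog"
$J '[[-0.023,0.032,0,0,0,0,0],[0,0,0.045,0,0,0,0],[0,0,0.045,0,0,0,0],[0,0,0.045,0,0,0,0],[0,0,0.045,0,0,0,0]]'>/dev/null
$J '[[0,0,0.037,0,0,0,0],[0,0,0,0,0,0,0],[0,0,0,0,0,0,0]]'
python3 - <<'E'
from plan import *
T=eyes.capture("top");S=eyes.capture("scene");s=sense();w=eyes.capture("wrist")
for n,i in(("top3",T),("scene3",S),("w4",w)): cv2.imwrite(f"pics/{n}.png",i[:,:,::-1])
for n,I in(("top",T),("scene",S)):
  hs=cv2.cvtColor(I,cv2.COLOR_RGB2HSV); C=cam(n)
  g=cv2.inRange(hs,np.array((45,100,30)),np.array((78,255,255))); k,l,st,c=cv2.connectedComponentsWithStats(g)
  for i in range(1,k):
    if st[i,4]>8: 
      cc=np.argwhere(l==i)[:,::-1]; r=cv2.minAreaRect(onz(C,cc,18)[:,:2].astype(np.float32)); print(n,st[i],c[i].round(1),np.round(r[0],1),np.round(r[1],1),round(r[2],1))
tgt([418,385,48],13.5,0)
C=cam("wrist",s); m=mask(w,(5,150,80),(17,255,255)); print(s['eef_pos'])
o=np.hstack([cv2.resize(T[190:310,400:600],(400,240),interpolation=3),w[::2,::2][:240]])
cv2.imwrite("pics/c3.png",o[:,:,::-1])
E
```

```text
time_s: 11.15
eef_pos: [420.8, 381.3, 48.9]
ee_rot: [0.001, -0.117, 0.993, -0.001]
force: [0.1, 0.6, 1.0]
grip_width: 0.001
grip_force: 0.0
top [461 190  32  53 170] [476.5 216.4] [ 612.3 -123.4] [  5.5 118.5] 67.0
top [497 209  30  54 179] [511.1 236.5] [ 583.8 -190.8] [  5.6 117.6] 66.6
top [233 266  19  14 226] [241.6 272.3] [449.5 294.5] [23. 33.] 13.4
scene [199 166   7   9  27] [202.1 169.1] [518.2 462.1] [24.5 11.3] 63.3
scene [470 224   5   4  15] [471.9 225.6] [765.  -77.4] [7.4 8.5] 84.3
scene [476 229   5   4  15] [477.9 230.7] [762.2 -93.2] [7.4 8.3] 39.2
scene [482 234   5   5  17] [483.9 236.2] [ 757.4 -109.7] [8.8 8.5] 73.1
scene [428 277  51  27 136] [453.  289.5] [ 612.2 -123.7] [  4.8 116.8] 67.0
scene [451 307  52  30 156] [475.4 321.7] [ 584.2 -192.2] [  5. 117.] 67.0
t 11.3 at [421.1 382.   50.2] F [-0.3  0.2  0.7] g -0.3 0.0 
 turn [-0.     0.006 -0.   ] shift(now axes) [2.3 3.6 2.2] shift(target axes) [2.3 3.6 2.2]
[421.2863674  381.97040665  50.26786393]
```

View pics/c3.png

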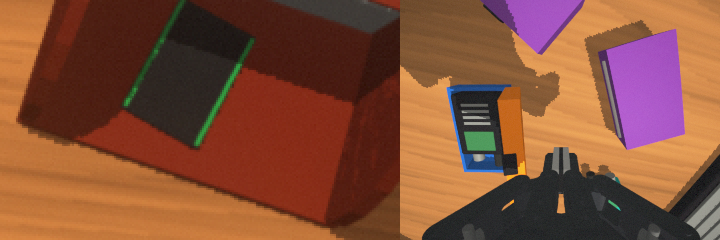

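Pad stripes from both cameras put the pad's centre at (598,-157.5) with yaw −23°. The two views agree within 1 mm, the stripe length is 118 mm, and the height used was 18. The wrist crop shows the closed fingers beside the upright orange lid. I sweep the lid over.

```bash
J="python3 -m jog"
$J '[[0,-0.02,0,0,0,0,0],[0,-0.012,0,0,0,0,0],[0,-0.012,0,0,0,0,0],[0,-0.012,0,0,0,0,0]]'
$J '[[0,-0.014,0,0,0,0,0],[0,-0.015,0,0,0,0,0],[0,-0.015,0.005,0,0,0,0]]'
$J '[[0,-0.008,0.012,0,0,0,0],[0,-0.004,0.010,0,0,0,0],[0,0,0.005,0,0,0,0],[0,0,0,0,0,0,0]]'
python3 - <<'E'
from plan import *
H=np.array([433.6,321.3]);cy=np.array([-.233,.972]);s=sense();print((s['eef_pos'][:2]-H)@cy)
T=eyes.capture("top");cv2.imwrite("pics/top4.png",T[:,:,::-1]); w=eyes.capture("wrist");cv2.imwrite("pics/w5.png",w[:,:,::-1])
E
```

```text
time_s: 11.7
eef_pos: [433.4, 326.5, 48.7]
ee_rot: [0.002, -0.117, 0.993, -0.0]
force: [-0.6, 1.9, 0.3]
grip_width: 0.001
grip_force: 0.6
time_s: 12.0
eef_pos: [443.6, 283.1, 43.3]
ee_rot: [0.001, -0.117, 0.993, -0.001]
force: [-0.7, 1.0, 0.8]
grip_width: -0.001
grip_force: 0.5
time_s: 12.4
eef_pos: [446.6, 270.8, 18.5]
ee_rot: [0.001, -0.118, 0.993, -0.002]
force: [-8.9, -14.7, 34.9]
grip_width: 0.002
grip_force: 17.5
-52.06581059575473
```

Contact at TCP z 18.5 with 35 N means the lid is down on the base at 40 mm. That also confirms the tip offset of about 21 mm behind the TCP. I retract and measure the shut case.

```bash
J="python3 -m jog"
$J '[[0,0,-0.04,0,0,0,0],[0,0,-0.05,0,0,0,0.085],[0.04,0,-0.03,0,0,0,0.085],[0.04,0,-0.02,0,0,0,0.085],[0.04,0,0,0,0,0,0.085]]'
python3 - <<'E'
from plan import *
T=eyes.capture("top");S=eyes.capture("scene");s=sense();w=eyes.capture("wrist")
for n,i in(("top5",T),("scene5",S),("w6",w)): cv2.imwrite(f"pics/{n}.png",i[:,:,::-1])
for n,I,C,z in(("top",T,cam("top"),40),("scene",S,cam("scene"),40),("wrist",w,cam("wrist",s),40)):
    m=mask(I,(4,170,90),(17,255,255),None if n=="wrist" else ((195,230,290,330) if n=="top" else (170,170,290,290)))
    c=cont(m); r=cv2.minAreaRect(onz(C,c,z)[:,:2].astype(np.float32)); print(n,m.sum(),c.min(0),c.max(0),np.round(r[0],1),np.round(r[1],1),round(r[2],1))
o=np.hstack([cv2.resize(T[225:325,185:285],(300,300),interpolation=3),cv2.resize(S[180:270,180:280],(300,300),interpolation=3),w[::2,::2][:240].repeat(1,0) if 0 else cv2.resize(w,(200,150)).repeat(2,0)])
cv2.imwrite("pics/c4.png",o[:,:,::-1])
E
```

```text
time_s: 13.0
eef_pos: [328.5, 244.5, 157.5]
ee_rot: [0.003, -0.117, 0.993, -0.0]
force: [0.5, 0.6, 0.3]
grip_width: 0.68
grip_force: 0.0
top 5732 [195 230] [289 329] [435.1 290.1] [180.3 171.4] 8.3
scene 190 [216 214] [262 258] [442.  270.9] [115.3  46.3] 11.9
wrist 7119 [301 292] [375 397] [437.2 286.8] [118.5  67.8] 13.5
```

View pics/c4.png

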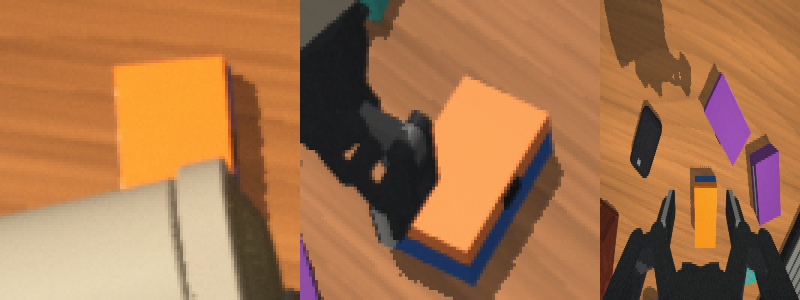

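The lid is shut, visible in the scene and wrist crops, with the case at about (441,288) and yaw 13.5°. Next I check with IK where to stand the case on end.

```bash
cat > search.py <<'E'
from kin import *
G=44
def d(y,t): y,t=np.radians([y,t]); return np.array([np.cos(y)*np.sin(t),np.sin(y)*np.sin(t),-np.cos(t)])
def path(pts,q):
    out=[]
    for (p,y,t) in pts:
        q2,c=ik(np.array(p)+G*d(y,t),y,t,q); out.append((c,np.abs(q2-q).max(),q2)); q=q2
    return out
if __name__=="__main__":
    q0=np.array(sense()['joints'])
    print("pick",[ (t,[a.round(2) for a in ik(np.array([441,288,25])+G*d(13.5,t),13.5,t,q0)]) for t in(0,-30,-45)])
    for S in([500,90],[440,150],[380,200],[520,60]):
      for psi in range(-180,180,30):
        u=np.array(S+[70.])
        h=np.array([np.cos(np.radians(psi)),np.sin(np.radians(psi)),0])
        # start solving from t=0 at psi
        qb=min((ik(u+G*d(psi,0),psi,0,[np.arctan2(S[1],S[0])-.2,.5,1.6,0,1,j6]) for j6 in(-2,0,2)),key=lambda a:a[1])
        if qb[1]>.5: continue
        a=path([(u,psi,t) for t in range(0,51,10)],qb[0]); b=path([(u,psi,t) for t in range(0,-81,-10)],qb[0])
        ta=next((i*10-10 for i,v in enumerate(a) if v[0]>.5 or v[1]>.8),50); tb=next((-(i*10-10) for i,v in enumerate(b) if v[0]>.5 or v[1]>.8),-80)
        if ta-tb>=110: print(S,psi,"t range",tb,ta,qb[0].round(2),a[-1][2].round(2),b[-1][2].round(2))
    qc=ik(np.array([598,-157.5,60])+G*d(-23,20),-23,20,[-.4,.5,1.6,0,1,-1.6]); print("place",qc[0].round(2),qc[1])
E
python3 search.py
```

```text
pick [(0, [array([ 0.36,  0.61,  1.72, -0.  ,  0.81, -1.45]), np.float64(0.0)]), (-30, [array([ 0.33,  0.84,  1.36,  0.05,  1.46, -1.49]), np.float64(0.0)]), (-45, [array([ 0.33,  0.98,  1.18,  0.07,  1.76, -1.49]), np.float64(0.0)])]
[500, 90] -150 t range -80 50 [-0.05  0.5   1.76 -0.    0.88  1.  ] [ 0.1   0.93  1.2  -0.33  1.82  1.2 ] [-0.48  0.8   2.34  2.14  1.39 -1.56]
[500, 90] -120 t range -80 50 [-0.05  0.5   1.76 -0.    0.88  0.47] [ 0.21  0.85  1.36 -0.6   1.6   0.93] [-0.57  0.81  2.07  1.48  1.41 -1.31]
[500, 90] -90 t range -80 50 [-0.05  0.5   1.76 -0.    0.88 -0.05] [ 0.29  0.74  1.6  -0.88  1.27  0.77] [-0.5   0.89  1.73  1.05  1.65 -1.12]
[500, 90] -60 t range -80 40 [-0.05  0.5   1.76  0.    0.88 -0.58] [ 0.29  0.61  1.86 -1.22  0.91  0.7 ] [-0.36  1.02  1.39  0.74  1.97 -1.09]
[500, 90] -30 t range -80 30 [-0.05  0.5   1.76 -0.    0.88 -1.1 ] [ 0.16  0.45  1.99 -1.22  0.5   0.19] [-0.2   1.14  1.1   0.41  2.25 -1.24]
[500, 90] 0 t range -80 30 [-0.05  0.5   1.76 -0.    0.88 -1.62] [-0.06  0.35  2.13  1.26  0.03 -2.87] [-0.04  1.2   0.93 -0.05  2.4  -1.62]
[440, 1
[... 1782 characters left out ...]
  1.33 -0.64  1.59  0.89] [-0.61  0.82  2.    1.44  1.43 -1.24]
[520, 60] -90 t range -80 50 [-0.11  0.53  1.71 -0.    0.9  -0.11] [ 0.23  0.75  1.59 -0.91  1.25  0.73] [-0.53  0.92  1.65  1.03  1.7  -1.08]
[520, 60] -60 t range -80 40 [-0.11  0.53  1.71  0.    0.9  -0.63] [ 0.22  0.62  1.84 -1.22  0.88  0.63] [-0.4   1.05  1.29  0.73  2.02 -1.07]
[520, 60] -30 t range -80 30 [-0.11  0.53  1.71 -0.    0.9  -1.16] [ 0.07  0.45  1.98 -1.22  0.43  0.12] [-0.24  1.18  1.    0.39  2.32 -1.25]
[520, 60] 0 t range -80 30 [-0.11  0.53  1.71 -0.    0.9  -1.68] [-0.11  0.38  2.09  1.22  0.03 -2.87] [-0.08  1.24  0.85 -0.12  2.44 -1.67]
place [-0.45  0.6   1.67  0.04  0.52 -1.65] 3.6792285848050973e-13
```

```bash
J="python3 -m jog"
$J '[[0,0,-0.03,0,0.14,0,0.085],[-0.035,0,-0.01,0,0.14,0,0.085],[-0.04,0,0,0,0.14,0,0.085],[-0.04,0,0,0,0.14,0,0.085],[-0.04,0,0,0,0.14,0,0.085]]' >/dev/null
$J '[[0,0,0,0,0.085,0,0.085],[0,0,0,0,0,0,0.085]]'
python3 - <<'E'
from kin import *
tgt([486.6,299.2,85],13.5,-45);tgt([410.7,280.7,-6],13.5,-45);print(np.round(sense()['joints'],2))
E
```

```text
time_s: 13.85
eef_pos: [464.4, 276.5, 142.3]
ee_rot: [-0.367, -0.108, 0.923, -0.044]
force: [0.5, 0.4, -0.5]
grip_width: 0.997
grip_force: 0.0
t 13.8 at [464.4 276.5 142.3] F [ 0.5  0.4 -0.5] g 85.1 0.0 
 turn [-0.001  0.028 -0.003] shift(now axes) [-58.9  17.   23.1] shift(target axes) [-59.5  16.9  21.5]
t 13.8 at [464.4 276.5 142.3] F [ 0.5  0.4 -0.5] g 85.1 0.0 
 turn [-0.001  0.028 -0.003] shift(now axes) [-64.7  16.9 142.9] shift(target axes) [-68.6  16.6 141.1]
[ 0.3   0.88  0.94  0.05  2.08 -1.5 ]
```

```bash
J="python3 -m jog"
$J '[[-0.034,0.008,0,0,0.028,0,0.085],[-0.034,0.0085,0,0,0,0,0.085],[0,0,0.04,0,0,0,0.085],[0,0,0.04,0,0,0,0.085],[0,0,0.03,0,0,0,0.085]]' >/dev/null
$J '[[0,0,0.015,0,0,0,0.085],[0,0,0.009,0,0,0,0.085],[0,0,0,0,0,0,0.085]]'
python3 - <<'E'
from kin import *
tgt([410.7,280.7,-6],13.5,-45); s=sense(); w=eyes.capture("wrist"); cv2.imwrite("pics/w7.png",w[:,:,::-1])
C=cam("wrist",s); m=mask(w,(4,150,60),(17,255,255),(200,200,440,440)); c=cont(m); print(c.min(0),c.max(0),cv2.minAreaRect(c))
E
```

```text
time_s: 14.65
eef_pos: [415.9, 282.5, 5.3]
ee_rot: [-0.376, -0.108, 0.919, -0.045]
force: [0.3, -0.3, 0.1]
grip_width: 0.994
grip_force: 0.0
t 14.7 at [415.9 282.5   5.3] F [ 0.3 -0.3  0.1] g 84.9 0.0 
 turn [-0.001  0.009 -0.001] shift(now axes) [-4.  -0.5 12. ] shift(target axes) [-4.1 -0.5 11.9]
[200 200] [439 439] ((319.5, 319.5), (239.0, 239.0), 90.0)
```

```bash
J="python3 -m jog"
$J '[[-0.004,0,0.007,0,0.009,0,0.085],[0,0,0.005,0,0,0,0.085],[0,0,0,0,0,0,0.085]]'
$J '[[0,0,0,0,0,0,0.05],[0,0,0,0,0,0,0.05],[0,0,0,0,0,0,0.05],[0,0,0,0,0,0,0.05],[0,0,0,0,0,0,0.05]]' 60
python3 - <<'E'
from kin import *
tgt([410.7,280.7,-6],13.5,-45); s=sense(); w=eyes.capture("wrist"); T=eyes.capture("top"); S=eyes.capture("scene")
cv2.imwrite("pics/c5.png",np.hstack([cv2.resize(w[100:460,140:500],(360,360)),cv2.resize(S[170:280,170:290],(390,360),interpolation=3)])[:,:,::-1])
E
```

```text
time_s: 15.0
eef_pos: [410.2, 280.9, -7.2]
ee_rot: [-0.381, -0.108, 0.917, -0.046]
force: [0.6, -0.6, -0.2]
grip_width: 0.996
grip_force: 0.0
time_s: 15.5
eef_pos: [411.2, 281.0, -5.8]
ee_rot: [-0.38, -0.108, 0.917, -0.046]
force: [0.6, -1.7, 6.9]
grip_width: 0.766
grip_force: 59.7
t 15.5 at [411.2 281.   -5.8] F [ 0.6 -1.7  6.9] g 65.4 59.7 
 turn [-0.001 -0.    -0.002] shift(now axes) [ 0.3 -0.2  0.5] shift(target axes) [ 0.3 -0.2  0.5]
```

Gripped at 65.4 mm with 60 N. I lift, then yaw to the −y heading and pitch to stand the case on end.

```bash
J="python3 -m jog"
$J '[[0.02,0,-0.02,0,0,0,0.05],[0.03,0,-0.03,0,0,0,0.05],[0.03,0,-0.03,0,0,0,0.05],[0.03,0,-0.03,0,0,0,0.05],[0,0,0,-0.098,0,0.098,0.05]]'
$J '[[0,0,0,-0.098,0,0.098,0.05],[0,0,0,-0.098,0,0.098,0.05],[0,0,0,-0.098,0,0.098,0.05],[0,0,0,-0.098,0,0.098,0.05],[0,0,0,-0.098,0,0.098,0.05]]'>/dev/null
$J '[[0,0,0,-0.098,0,0.098,0.05],[0,0,0,-0.098,0,0.098,0.05],[0,0,0,-0.098,0,0.098,0.05],[0,0,0,-0.098,0,0.098,0.05],[0,0,0,-0.098,0,0.098,0.05]]'>/dev/null
$J '[[0,0,0,-0.098,0,0.098,0.05],[0,0,0,-0.098,0,0.098,0.05],[0,0,0,0,0,0,0.05]]'
python3 - <<'E'
from search import *
tgt(np.array([450,150,120])+G*d(-90,-45),-90,-45);print(np.round(sense()['joints'],2))
E
```

```text
time_s: 16.15
eef_pos: [411.9, 283.5, 153.4]
ee_rot: [-0.378, -0.045, 0.924, -0.019]
force: [-0.6, -0.5, -3.5]
grip_width: 0.767
grip_force: 62.7
time_s: 17.45
eef_pos: [409.1, 281.4, 148.8]
ee_rot: [-0.271, 0.653, 0.654, 0.268]
force: [-0.6, 0.3, -2.7]
grip_width: 0.77
grip_force: 62.6
t 17.4 at [409.1 281.4 148.8] F [-0.6  0.3 -2.7] g 65.7 62.6 
 turn [-0.004  0.003  0.   ] shift(now axes) [-113.3   40.7  -28.4] shift(target axes) [-113.2   40.9  -28.6]
[-0.07  0.27  1.98  0.87  1.16 -0.55]
```

```bash
J="python3 -m jog"
$J '[[-0.038,0.0135,-0.0095,0,0,0,0.05],[-0.038,0.0135,-0.0095,0,0,0,0.05],[-0.037,0.0135,-0.0095,0,0,0,0.05],[0,0,0,0,-0.143,0,0.05],[0,0,0,0,-0.143,0,0.05]]'>/dev/null
$J '[[0,0,0,0,-0.143,0,0.05],[0,0,0,0,-0.143,0,0.05],[0,0,0,0,-0.143,0,0.05],[0,0,0,0,-0.143,0,0.05],[0,0,0,0,-0.143,0,0.05]]'
$J '[[0,0,0,0,-0.143,0,0.05],[0,0,0,0,-0.143,0,0.05],[0,0,0,0,-0.143,0,0.05],[0,0,0,0,-0.14,0,0.05],[0,0,0,0,0,0,0.05]]'
python3 - <<'E'
from search import *
tgt(np.array([450,150,65])+G*d(-90,45),-90,45);print(np.round(sense()['joints'],2))
T=eyes.capture("top");S=eyes.capture("scene")
cv2.imwrite("pics/top6.png",T[:,:,::-1]);cv2.imwrite("pics/scene6.png",S[:,:,::-1])
E
```

```text
time_s: 18.45
eef_pos: [452.8, 181.6, 90.3]
ee_rot: [0.08, 0.701, 0.705, -0.079]
force: [-0.1, 0.1, -3.5]
grip_width: 0.766
grip_force: 63.8
time_s: 18.95
eef_pos: [451.1, 183.0, 86.9]
ee_rot: [0.272, 0.649, 0.656, -0.274]
force: [-0.4, 0.2, -3.4]
grip_width: 0.766
grip_force: 63.8
t 18.9 at [451.1 183.   86.9] F [-0.4  0.2 -3.4] g 65.4 63.8 
 turn [0.001 0.007 0.01 ] shift(now axes) [-7.3 -1.3 82.8] shift(target axes) [-7.9 -1.1 82.8]
[ 0.5   0.68  1.51 -0.68  1.44  0.76]
```

```bash
J="python3 -m jog"
$J '[[-0.002,0,0.028,0,0.007,0.01,0.05],[-0.003,0,0.028,0,0,0,0.05],[-0.003,-0.001,0.027,0,0,0,0.05],[0,0,0,0,0,0,0.05]]'
$J '[[0.003,0,0.003,0,0,0,0.05],[0,0,0,0,0,0,0.05]]' | egrep "pos|force"
$J '[[0.0015,0,0.0015,0,0,0,0.05],[0,0,0,0,0,0,0.05]]' | egrep "pos|force"
python3 - <<'E'
from search import *
tgt(np.array([450,150,58])+G*d(-90,45),-90,45)
E
```

```text
time_s: 19.45
eef_pos: [450.1, 114.5, 35.5]
ee_rot: [0.269, 0.657, 0.652, -0.268]
force: [-1.1, 3.0, -3.3]
grip_width: 0.771
grip_force: 63.0
eef_pos: [451.5, 117.6, 32.4]
force: [0.2, 1.0, -2.2]
grip_force: 63.4
eef_pos: [451.0, 117.7, 29.9]
force: [0.6, -0.2, -3.4]
grip_force: 63.5
t 19.9 at [451.  117.7  29.9] F [ 0.6 -0.2 -3.4] g 65.6 63.5 
 turn [ 0.003 -0.006 -0.006] shift(now axes) [ 3.  -1.1  1.3] shift(target axes) [ 3.  -1.   1.3]
```

```bash
J="python3 -m jog"
for i in 1; do
$J '[[0.0015,0,0.0015,0,-0.005,-0.005,0.05],[0,0,0,0,0,0,0.05]]' | egrep "pos|force:"
$J '[[0.0015,0,0.0015,0,0,0,0.05],[0,0,0,0,0,0,0.05]]' | egrep "pos|force:"
$J '[[0.001,0,0.001,0,0,0,0.05],[0,0,0,0,0,0,0.05]]' | egrep "pos|force:"
done
```

```text
eef_pos: [450.8, 117.5, 27.4]
force: [0.5, 0.3, -4.3]
grip_force: 63.9
eef_pos: [450.7, 117.3, 25.3]
force: [0.6, 0.5, -1.9]
grip_force: 63.7
eef_pos: [451.0, 117.3, 24.7]
force: [-2.5, 2.2, 2.7]
grip_force: 64.2
```

```bash
J="python3 -m jog"
$J '[[0.0005,0,0.0005,0,0,0,0.05],[0,0,0,0,0,0,0.085],[0,0,0,0,0,0,0.085],[0,0,0,0,0,0,0.085],[0,0,0,0,0,0,0.085]]'
$J '[[0,0,-0.02,0,0,0,0.085],[0,0,-0.04,0,0,0,0.085],[0,0,-0.05,0,0,0,0.085],[0,0,-0.05,0,0,0,0.085],[-0.03,0,-0.03,0,0,0,0.085]]'
python3 - <<'E'
from search import *
T=eyes.capture("top");S=eyes.capture("scene");s=sense();w=eyes.capture("wrist")
for n,i in(("top7",T),("scene7",S),("w8",w)): cv2.imwrite(f"pics/{n}.png",i[:,:,::-1])
cs,ct=cam("scene"),cam("top")
c0=np.array([450,147,0]); bx=np.array([[c0[0]+a,c0[1]+b,z] for a in(-33,33) for b in(-20,20) for z in(0,110)])
for n,I,C in(("top",T,ct),("scene",S,cs),("w",w,cam("wrist",s))):
    p=proj(C,bx); lo=np.maximum(p.min(0).astype(int)-40,0);hi=p.max(0).astype(int)+40
    print(n,"pred",p.min(0).round(0),p.max(0).round(0))
    for nm,l,h in(("or",(4,170,70),(17,255,255)),("bl",(105,130,40),(125,255,255))):
        hs=cv2.inRange(cv2.cvtColor(I,cv2.COLOR_RGB2HSV),np.array(l),np.array(h)); k=np.zeros_like(hs);k[lo[1]:hi[1],lo[0]:hi[0]]=1
        m=hs*k; y,x=np.where(m); 
        if len(x): print(nm,len(x),np.percentile(x,[1,50,99]),np.percentile(y,[1,50,99]))
cv2.imwrite("pics/c6.png",np.hstack([cv2.resize(T[250:450,230:430],(260,260)),cv2.resize(S[170:370,200:400],(260,260)),cv2.resize(w,(280,260))])[:,:,::-1])
tgt(np.array([450,100,200]),-90,-70)
E
```

```text
time_s: 20.95
eef_pos: [450.9, 117.2, 23.4]
ee_rot: [0.271, 0.653, 0.653, -0.27]
force: [0.3, 0.1, -0.6]
grip_width: 0.993
grip_force: 0.0
time_s: 21.45
eef_pos: [449.8, 233.2, 179.6]
ee_rot: [0.271, 0.652, 0.655, -0.269]
force: [-0.2, 0.5, -0.6]
grip_width: 0.997
grip_force: 0.0
top pred [307. 254.] [336. 303.]
or 11086 [266. 310. 374.] [215. 267. 341.]
bl 526 [320.   328.   335.75] [257. 276. 295.]
scene pred [269. 227.] [310. 291.]
or 116 [272. 275. 279.] [253.   265.   281.85]
bl 1268 [279.67 295.   310.  ] [236. 261. 287.]
w pred [276. 124.] [360. 250.]
or 11068 [280. 331. 398.] [126. 198. 287.]
bl 814 [282. 319. 356.] [239. 244. 249.]
t 21.6 at [451.1 231.  181. ] F [-0.1 -1.  -0.7] g 84.9 0.0 
 turn [0.007 2.004 0.003] shift(now axes) [-106.3   -1.1   78.9] shift(target axes) [ -26.9   -1.1 -129.6]
```

View pics/c6.png

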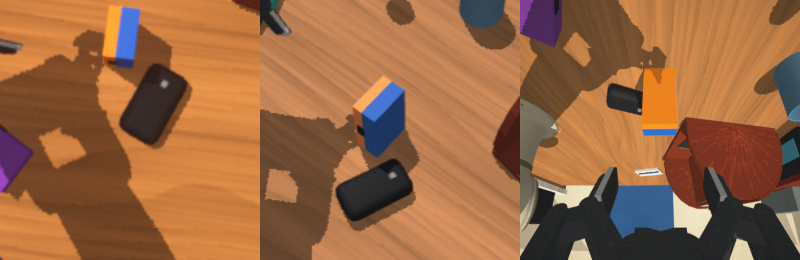

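The view shows the case standing on end, lid facing +y and blue base facing −y, close to the mouse (top ≈(349,331)). It matches the predicted box within about 2 mm. I swing over it to approach from the base side.

```bash
J="python3 -m jog"
$J '[[-0.028,0,-0.028,0,0,0,0.085],[-0.028,0,-0.028,0,0,0,0.085],[-0.02,0,-0.02,0,0.1,0,0.085],[0,0,0,0,0.14,0,0.085],[0,0,0,0,0.14,0,0.085]]'>/dev/null
$J '[[0,0,0,0,0.14,0,0.085],[0,0,0,0,0.14,0,0.085],[0,0,0,0,0.14,0,0.085],[0,0,0,0,0.14,0,0.085],[0,0,0,0,0.14,0,0.085]]'
$J '[[0,0,0,0,0.14,0,0.085],[0,0,0,0,0.14,0,0.085],[0,0,0,0,0.14,0,0.085],[0,0,0,0,0.14,0,0.085],[0,0,0,0,0.14,0,0.085]]'
python3 - <<'E'
from search import *
tgt(np.array([450,99,81]),-90,-65);print(np.round(sense()['joints'],2))
M=cv2.imread("pics/top7.png")[:,:,::-1].copy(); hs=cv2.cvtColor(M,cv2.COLOR_RGB2HSV)
m=((hs[:,:,2]<60)).astype(np.uint8); k=np.zeros_like(m);k[295:365,318:378]=1
c=cont(m*k); r=cv2.minAreaRect(onz(cam("top"),c,20)[:,:2].astype(np.float32)); print("mouse",np.round(r[0]),np.round(r[1]),cv2.boxPoints(r).round(0).tolist())
E
```

```text
time_s: 22.6
eef_pos: [450.2, 230.0, 286.0]
ee_rot: [-0.105, 0.699, 0.699, 0.107]
force: [-0.9, 0.4, -0.1]
grip_width: 0.997
grip_force: 0.0
time_s: 23.1
eef_pos: [450.3, 229.6, 286.0]
ee_rot: [-0.338, 0.621, 0.62, 0.34]
force: [0.7, 0.6, 0.9]
grip_width: 0.993
grip_force: 0.0
t 23.1 at [450.3 229.6 286. ] F [0.7 0.6 0.9] g 84.8 0.0 
 turn [0.003 0.134 0.   ] shift(now axes) [-243.1   -0.3    0.7] shift(target axes) [-241.    -0.3  -31.7]
[-0.27  0.2   1.79  0.95  1.55 -0.49]
mouse [372.  90.] [ 57. 102.] [[314.0, 82.0], [409.0, 44.0], [431.0, 97.0], [336.0, 136.0]]
```

```bash
J="python3 -m jog"
$J '[[0,0,-0.032,0,0.134,0,0.085],[-0.04,0,0,0,0,0,0.085],[-0.04,0,0,0,0,0,0.085],[-0.04,0,0,0,0,0,0.085],[-0.04,0,0,0,0,0,0.085]]'>/dev/null
$J '[[-0.04,0,0,0,0,0,0.085],[-0.03,0,0,0,0,0,0.085],[-0.01,0,0,0,0,0,0.085],[0,0,0,0,0,0,0.085]]'
python3 - <<'E'
from search import *
tgt(np.array([450,99,81]),-90,-65);tgt(np.array([450,180.9,43.4]),-90,-65);print(np.round(sense()['joints'],2))
E
```

```text
time_s: 24.0
eef_pos: [450.4, 100.8, 86.3]
ee_rot: [-0.379, 0.597, 0.597, 0.379]
force: [0.5, -0.5, -0.6]
grip_width: 0.996
grip_force: 0.0
t 24.0 at [450.4 100.8  86.3] F [ 0.5 -0.5 -0.6] g 85.1 0.0 
 turn [ 0.     0.004 -0.001] shift(now axes) [-5.6 -0.4  0.7] shift(target axes) [-5.6 -0.4  0.7]
t 24.0 at [450.4 100.8  86.3] F [ 0.5 -0.5 -0.6] g 85.1 0.0 
 turn [ 0.     0.004 -0.001] shift(now axes) [-4.7 -0.4 90.8] shift(target axes) [-5.  -0.4 90.8]
[-0.57  0.64  1.89  0.87  1.5  -1.06]
```

Approach along the fingers, then verify by colour mask before closing.

```bash
J="python3 -m jog"
$J '[[-0.005,0,0.03,0,0,0,0.085],[0,0,0.025,0,0,0,0.085],[0,0,0.02,0,0,0,0.085],[0,0,0.012,0,0,0,0.085],[0,0,0.003,0,0,0,0.085]]'
$J '[[0,0,0,0,0,0,0.085]]' | egrep force
python3 - <<'E'
from search import *
tgt(np.array([450,180.9,43.4]),-90,-65)
s=sense(); w=eyes.capture("wrist"); cv2.imwrite("pics/w9.png",w[:,:,::-1]); C=cam("wrist",s)
m=mask(w,(105,130,40),(125,255,255),(200,60,440,400)); c=cont(m); print("blue",c.min(0),c.max(0))
b=np.array([[450+a,y,z] for a in(-33,33) for y in(127,151) for z in(0,110)]);p=proj(C,b); print(p.round(0).tolist())
E
```

```text
time_s: 24.5
eef_pos: [450.5, 181.2, 44.5]
ee_rot: [-0.378, 0.596, 0.599, 0.379]
force: [0.8, -0.3, 0.8]
grip_width: 0.997
grip_force: 0.0
force: [0.6, 0.8, -0.3]
grip_force: 0.0
t 24.6 at [451.  180.1  44.5] F [ 0.6  0.8 -0.3] g 85.0 0.0 
 turn [0.    0.006 0.003] shift(now axes) [-0.7 -1.   1.2] shift(target axes) [-0.7 -1.   1.2]
blue [205 248] [439 399]
[[255.0, 428.0], [203.0, 298.0], [261.0, 382.0], [221.0, 238.0], [386.0, 428.0], [438.0, 298.0], [380.0, 382.0], [421.0, 239.0]]
```

Run:
```python
from search import *
w=cv2.imread("pics/w9.png"); C=cam("wrist",sense())
print([(r,*w[r,321].tolist()) for r in range(190,330,5)])
for y in (123,127,147,151,163,167): print(y,proj(C,[[450,y,110]]).round(0).tolist(),end=' ')
```

```text
[(190, 76, 138, 207), (195, 79, 140, 213), (200, 77, 139, 210), (205, 76, 137, 209), (210, 77, 137, 209), (215, 52, 148, 242), (220, 19, 149, 246), (225, 28, 152, 246), (230, 32, 153, 246), (235, 34, 153, 246), (240, 40, 157, 246), (245, 36, 156, 246), (250, 206, 114, 48), (255, 208, 117, 55), (260, 204, 114, 47), (265, 205, 113, 50), (270, 209, 118, 55), (275, 208, 115, 52), (280, 207, 117, 55), (285, 207, 115, 51), (290, 209, 117, 53), (295, 208, 117, 53), (300, 207, 116, 51), (305, 205, 117, 52), (310, 118, 68, 36), (315, 115, 65, 29), (320, 116, 65, 30), (325, 115, 63, 26)]
123 [[320.0, 309.0]] 127 [[320.0, 297.0]] 147 [[320.0, 246.0]] 151 [[320.0, 238.0]] 163 [[320.0, 214.0]] 167 [[320.0, 207.0]]
```

The case sits 4 mm nearer than assumed (edges at rows 308, 248 and 214, so y 123 to 163). I shift back 4 mm and close.

```bash
J="python3 -m jog"
$J '[[-0.0015,0,-0.004,0,0,0,0.085],[0,0,0,0,0,0,0.085],[0,0,0,0,0,0,0.05],[0,0,0,0,0,0,0.05],[0,0,0,0,0,0,0.05]]' 70
$J '[[0,0,0,0,0,0,0.05],[0,0,0,0,0,0,0.05]]' | egrep "pos|force|width"
python3 - <<'E'
from search import *
s=sense(); print(s['eef_pos'],s['eef_pos']-G*d(-90,-65))
E
```

```text
time_s: 25.15
eef_pos: [451.1, 175.6, 44.6]
ee_rot: [-0.378, 0.597, 0.598, 0.379]
force: [0.0, -2.9, 4.0]
grip_width: 0.763
grip_force: 76.9
eef_pos: [451.0, 175.7, 44.6]
force: [1.0, -2.3, 5.4]
grip_width: 0.76
grip_force: 76.9
[451.04594956 175.67147809  44.61321001] [451.04594956 135.79393546  63.20841353]
```

```bash
J="python3 -m jog"
$J '[[0.018,0,-0.0085,0,0,0,0.05],[0.04,0,-0.0185,0,0,0,0.05],[0.04,0,-0.0185,0,0,0,0.05],[0.04,0,-0.0185,0,0,0,0.05],[0,0,0,0,-0.14,0,0.05]]' | egrep "pos|force|width"
$J '[[0,0,0,0,-0.143,0,0.05],[0,0,0,0,-0.143,0,0.05],[0,0,0,0,-0.143,0,0.05],[0,0,0,0,-0.143,0,0.05],[0,0,0,0,-0.143,0,0.05]]' | egrep "pos|force|width"
$J '[[0,0,0,0,-0.143,0,0.05],[0,0,0,0,-0.143,0,0.05],[0,0,0,0,-0.143,0,0.05],[0,0,0,0,-0.143,0,0.05],[0,0,0,0,-0.143,0,0.05]]' | egrep "pos|force|width"
$J '[[0,0,0,-0.055,0,-0.118,0.05],[0,0,0,-0.055,0,-0.118,0.05],[0,0,0,-0.055,0,-0.118,0.05],[0,0,0,-0.055,0,-0.118,0.05],[0,0,0,-0.055,0,-0.118,0.05]]' >/dev/null
$J '[[0,0,0,-0.055,0,-0.118,0.05],[0,0,0,-0.055,0,-0.118,0.05],[0,0,0,-0.055,0,-0.118,0.05],[0,0,0,-0.055,0,-0.118,0.05],[0,0,0,0,0,0,0.05]]'
python3 - <<'E'
from search import *
h=np.array([np.cos(np.radians(-23)),np.sin(np.radians(-23)),0]); pad=np.array([598,-157.5,18])-8.2*h+[0,0,27.5]
print("pad center target",pad,"TCP",pad+G*d(-23,25))
for up,back in((150,0),(50,0),(0,0)): 
    p=pad+G*d(-23,25)+[0,0,up]; print(ik(p,-23,25,sense()['joints'])[0].round(2)); 
tgt(pad+G*d(-23,25)+[0,0,120]-60*h,-23,25); print(np.round(sense()['joints'],2))
E
```

```text
eef_pos: [450.9, 176.1, 198.0]
force: [-0.8, 1.7, 0.0]
grip_width: 0.762
grip_force: 79.2
eef_pos: [450.4, 176.7, 196.6]
force: [0.4, -0.1, -2.7]
grip_width: 0.765
grip_force: 79.2
eef_pos: [450.3, 177.4, 196.4]
force: [0.7, 1.8, -3.5]
grip_width: 0.761
grip_force: 79.2
time_s: 27.85
eef_pos: [449.4, 176.3, 195.7]
ee_rot: [0.213, 0.192, 0.957, -0.045]
force: [-0.1, -0.6, -2.2]
grip_width: 0.761
grip_force: 79.3
pad center target [ 590.4518602  -154.29600475   45.5       ] TCP [ 607.56883529 -161.5617296     5.62245737]
[-0.46  0.37  1.65  0.04  0.69 -1.65]
[-0.46  0.51  1.74  0.05  0.46 -1.67]
[-0.46  0.59  1.76  0.07  0.35 -1.68]
t 27.9 at [449.4 176.3 195.7] F [-0.1 -0.6 -2.2] g 65.0 79.3 
 turn [-0.003  0.002  0.005] shift(now axes) [-166.  -249.6  156.6] shift(target axes) [-167.6 -249.2  155.5]
[ 0.29  0.09  1.88 -0.37  0.86 -0.68]
```

```bash
J="python3 -m jog"
$J '[[-0.021,-0.031,0.0195,0,0,0,0.05],[-0.021,-0.031,0.0195,0,0,0,0.05],[-0.021,-0.031,0.0195,0,0,0,0.05],[-0.021,-0.031,0.0195,0,0,0,0.05],[-0.021,-0.031,0.0195,0,0,0,0.05]]' >/dev/null
$J '[[-0.021,-0.031,0.0195,0,0,0,0.05],[-0.021,-0.031,0.0195,0,0,0,0.05],[-0.021,-0.031,0.0195,0,0,0,0.05],[0,0,0,0,0,0,0.05],[0,0,0,0,0,0,0.05]]'
python3 - <<'E'
from search import *
tgt([607.6,-161.6,55.6],-23,25)
s=sense(); T=eyes.capture("top"); S=eyes.capture("scene"); cv2.imwrite("pics/top8.png",T[:,:,::-1]);cv2.imwrite("pics/scene8.png",S[:,:,::-1])
w=eyes.capture("wrist"); cv2.imwrite("pics/w10.png",w[:,:,::-1])
for n,I,C in(("top",T,cam("top")),("scene",S,cam("scene")),("wrist",w,cam("wrist",s))):
    try:
        m=mask(I,(105,140,60),(122,255,255),(400,150,600,330) if n!="wrist" else (220,150,420,440)); c=cont(m)
        P=onz(C,c,s['eef_pos'][2]+12.4+40); r=cv2.minAreaRect(P[:,:2].astype(np.float32)); print(n,m.sum(),c.min(0),c.max(0),np.round(r[0],1),np.round(r[1],1),round(r[2],1))
    except Exception as e: print(n,e)
print("expected centre", s['eef_pos']-G*d(-23,25)+8.2*np.array([.92,-.39,0]))
E
```

```text
time_s: 28.85
eef_pos: [555.0, -136.8, 126.5]
ee_rot: [0.212, 0.195, 0.957, -0.044]
force: [0.1, 0.5, -3.1]
grip_width: 0.76
grip_force: 80.3
t 28.9 at [ 555.  -136.8  126.5] F [ 0.1  0.5 -3.1] g 64.9 80.3 
 turn [-0.003  0.     0.001] shift(now axes) [-22.7  -2.1  88.8] shift(target axes) [-22.7  -2.3  88.8]
top 909 [491 194] [538 233] [ 579.1 -144.1] [68.4 38.3] 66.8
scene 579 [466 261] [497 294] [ 565.1 -164.1] [36.1 59.8] 84.3
wrist 23292 [220 237] [419 380] [ 508.1 -116.2] [64.  77.1] 67.1
expected centre [ 545.41541804 -132.71253018  166.37737384]
```

```bash
J="python3 -m jog"
$J '[[-0.0115,-0.002,0.044,0,0,0,0.05],[-0.0115,-0.002,0.044,0,0,0,0.05],[0,0,0,0,0,0,0.05],[0.0085,0,0.018,0,0,0,0.05],[0.0063,0,0.0135,0,0,0,0.05]]' | egrep "pos|force"
$J '[[0.0025,0,0.0054,0,0,0,0.05],[0,0,0,0,0,0,0.05]]' | egrep "pos|force"
python3 - <<'E'
from search import *
tgt([607.6,-161.6,5.6],-23,25)
E
```

```text
eef_pos: [607.6, -162.1, 23.4]
force: [0.5, 0.1, -3.1]
grip_force: 80.5
eef_pos: [607.5, -162.5, 17.6]
force: [-0.7, 0.4, -2.5]
grip_force: 80.5
t 29.7 at [ 607.5 -162.5   17.6] F [-0.7  0.4 -2.5] g 65.3 80.5 
 turn [-0.002  0.004  0.005] shift(now axes) [ 5.3  0.9 10.8] shift(target axes) [ 5.3  0.9 10.8]
```

```bash
J="python3 -m jog"
$J '[[0.0017,0,0.0036,0,0,0,0.05],[0,0,0,0,0,0,0.05]]' | egrep "pos|force:"
$J '[[0.0013,0,0.0027,0,0,0,0.05],[0,0,0,0,0,0,0.05]]' | egrep "pos|force:"
$J '[[0.0008,0,0.0018,0,0,0,0.05],[0,0,0,0,0,0,0.05]]' | egrep "pos|force:"
$J '[[0.0006,0,0.0014,0,0,0,0.05],[0,0,0,0,0,0,0.05]]' | egrep "pos|force:"
```

```text
eef_pos: [607.8, -163.2, 13.9]
force: [-0.4, 0.2, -2.9]
grip_force: 80.5
eef_pos: [607.8, -163.4, 10.5]
force: [1.1, -0.3, -2.2]
grip_force: 80.4
eef_pos: [607.8, -163.4, 8.4]
force: [0.9, -0.5, -1.1]
grip_force: 80.6
eef_pos: [607.8, -163.4, 6.8]
force: [0.5, 0.2, -1.8]
grip_force: 80.7
```

```bash
J="python3 -m jog"
$J '[[0.0004,0,0.001,0,0,0,0.05],[0,0,0,0,0,0,0.05]]' | egrep "pos|force:"
$J '[[0.0004,0,0.001,0,0,0,0.05],[0,0,0,0,0,0,0.05]]' | egrep "pos|force:"
$J '[[0.0004,0,0.001,0,0,0,0.05],[0,0,0,0,0,0,0.05]]' | egrep "pos|force:"
```

```text
eef_pos: [608.3, -163.6, 6.8]
force: [-3.6, 2.3, 7.5]
grip_force: 81.8
eef_pos: [608.9, -163.9, 6.7]
force: [-6.3, 2.6, 14.3]
grip_force: 82.7
eef_pos: [609.6, -164.1, 6.6]
force: [-8.0, 3.7, 21.5]
grip_force: 83.5
```

Contact at the expected height. I back off slightly and release.

```bash
J="python3 -m jog"
$J '[[-0.0008,0,-0.002,0,0,0,0.05],[0,0,0,0,0,0,0.05]]' | egrep "pos|force:"
$J '[[0,0,0,0,0,0,0.085],[0,0,0,0,0,0,0.085],[0,0,0,0,0,0,0.085],[0,0,0,0,0,0,0.085]]' | egrep "pos|force:|width"
$J '[[0,0,-0.015,0,0,0,0.085],[0,0,-0.03,0,0,0,0.085],[0,0,-0.04,0,0,0,0.085],[0,0,-0.05,0,0,0,0.085],[0,0,-0.05,0,0,0,0.085]]'
python3 - <<'E'
from search import *
s=sense(); T=eyes.capture("top"); S=eyes.capture("scene"); w=eyes.capture("wrist")
for n,I in(("top9",T),("scene9",S),("w11",w)): cv2.imwrite(f"pics/{n}.png",I[:,:,::-1])
for n,I,C in(("top",T,cam("top")),("scene",S,cam("scene")),("wrist",w,cam("wrist",s))):
    m=mask(I,(103,110,40),(124,255,255),(430,170,560,290) if n=="top" else (400,250,520,370) if n=="scene" else (200,100,440,440)); c=cont(m)
    r=cv2.minAreaRect(onz(C,c,58)[:,:2].astype(np.float32)); print(n,m.sum(),c.min(0),c.max(0),np.round(r[0],1),np.round(r[1],1),round(r[2],1))
tgt([500,-120,150],-11.4,15)
E
```

```text
eef_pos: [608.1, -163.6, 6.7]
force: [-4.7, 1.3, 10.9]
grip_force: 82.4
eef_pos: [607.6, -163.4, 5.4]
force: [-0.1, 0.0, 0.8]
grip_width: 0.994
grip_force: 0.0
time_s: 32.2
eef_pos: [534.2, -131.8, 174.2]
ee_rot: [0.213, 0.193, 0.957, -0.045]
force: [0.7, 0.0, -0.1]
grip_width: 0.995
grip_force: 0.0
top 1219 [479 187] [530 230] [ 612.1 -163. ] [67.4 80.7] 67.1
scene 1709 [434 271] [505 328] [ 592.9 -159.5] [ 71.7 119.4] 66.4
wrist 2662 [280 162] [362 267] [ 581.5 -151.9] [ 64.3 118.2] 67.3
t 32.4 at [ 535.8 -132.4  176.3] F [ 0.4  0.1 -1.1] g 85.2 0.0 
 turn [-0.073  0.183 -0.186] shift(now axes) [45.4 -2.3  7.5] shift(target axes) [43.1  5.1 15.7]
```

```bash
J="python3 -m jog"
$J '[[0.03,0,-0.03,-0.036,0.092,-0.093,0.06],[0.03,0,-0.03,-0.036,0.092,-0.093,0.06],[0.03,0,-0.03,0,0,0,0.06],[0.03,0,0,0,0,0,0.06],[0.03,0,0,0,0,0,0.06]]'>/dev/null
$J '[[0,0,0,0,0,0,0.06],[0,0,0,0,0,0,0.06],[0,0,0,0,0,0,0.06]]'
python3 - <<'E'
from search import *
s=sense(); T=eyes.capture("top"); S=eyes.capture("scene"); w=eyes.capture("wrist")
for n,I in(("top10",T),("scene10",S),("w12",w)): cv2.imwrite(f"pics/{n}.png",I[:,:,::-1])
for n,I,C in(("top",T,cam("top")),("scene",S,cam("scene")),("wrist",w,cam("wrist",s))):
    m=mask(I,(103,110,40),(124,255,255),(430,170,560,290) if n=="top" else (400,250,520,370) if n=="scene" else (200,60,440,440)); c=cont(m)
    r=cv2.minAreaRect(onz(C,c,58)[:,:2].astype(np.float32)); print(n,m.sum(),c.min(0),c.max(0),np.round(r[0],1),np.round(r[1],1),round(r[2],1))
tgt([671.7,-188.5,252],-11.4,15);tgt([691.3,-194.1,187.4],-11.4,15)
C=cam("top");print("mouse etc orange in cabinet:",cv2.inRange(cv2.cvtColor(T,cv2.COLOR_RGB2HSV),np.array((9,200,120)),np.array((17,255,255)))[180:260,460:560].sum()//255)
E
```

```text
time_s: 33.15
eef_pos: [369.7, -86.9, 211.5]
ee_rot: [0.126, 0.099, 0.987, -0.012]
force: [0.4, -0.2, -0.4]
grip_width: 0.698
grip_force: 0.0
top 2355 [469 187] [530 257] [ 596.  -156.2] [ 68.4 115.8] 67.1
scene 2285 [434 271] [505 328] [ 592.9 -159.5] [ 71.7 119.4] 66.4
wrist 3722 [271 304] [335 378] [ 585.4 -154.4] [ 67.9 131.1] 67.0
t 33.3 at [369.5 -86.7 211.5] F [-0.4  0.9 -0.3] g 59.8 0.0 
 turn [ 0.001 -0.007 -0.   ] shift(now axes) [-316.4  -40.    40.5] shift(target axes) [-316.1  -40.1   42.8]
t 33.3 at [369.5 -86.7 211.5] F [-0.4  0.9 -0.3] g 59.8 0.0 
 turn [ 0.001 -0.007 -0.   ] shift(now axes) [-319.8  -41.7  108.1] shift(target axes) [-319.   -41.7  110.4]
mouse etc orange in cabinet: 16
```

All three views put the case at about (597,−157) with yaw −23°, lying flat and centred on the pad. Now I regrip the knob.

```bash
J="python3 -m jog"
$J '[[-0.04,-0.005,0.0055,0,0,0,0.06],[-0.04,-0.005,0.0055,0,0,0,0.06],[-0.04,-0.005,0.0055,0,0,0,0.06],[-0.04,-0.005,0.0055,0,0,0,0.06],[-0.04,-0.005,0.0055,0,0,0,0.06]]'>/dev/null
$J '[[-0.04,-0.005,0.005,0,0,0,0.06],[-0.04,-0.005,0.005,0,0,0,0.06],[-0.036,-0.005,0.005,0,0,0,0.06],[0,0,0,0,0,0,0.06],[0,0,0,0,0,0,0.06]]'
python3 - <<'E'
from search import *
tgt([691.3,-194.1,187.4],-11.4,15)
s=sense(); w=eyes.capture("wrist"); cv2.imwrite("pics/w13.png",w[:,:,::-1]); C=cam("wrist",s)
X=np.array([np.cos(np.radians(-11.4)),np.sin(np.radians(-11.4)),0]); e=np.radians(93.5)
K=np.array([671,-188,25])+193*(-X*np.cos(e)+np.array([0,0,np.sin(e)])); print("K",K,proj(C,K))
m=mask(w,(15,110,80),(28,255,255),(220,180,420,420)); c=cont(m); print(m.sum(),c.min(0),c.max(0))
E
```

```text
time_s: 34.3
eef_pos: [671.6, -188.3, 248.8]
ee_rot: [0.126, 0.099, 0.987, -0.012]
force: [0.0, -0.1, 0.1]
grip_width: 0.707
grip_force: 0.0
t 34.3 at [ 671.6 -188.3  248.8] F [ 0.  -0.1  0.1] g 60.4 0.0 
 turn [ 0.001 -0.008 -0.   ] shift(now axes) [-4.4 -1.9 64.6] shift(target axes) [-3.9 -1.8 64.6]
K [ 682.54991585 -190.32887155  217.6400161 ] [[320.33103856 272.27743006]]
2489 [292 220] [344 275]
```

Run:
```python
from search import *
w=cv2.imread("pics/w13.png")[:,:,::-1].copy(); m=mask(w,(15,110,80),(28,255,255),(220,180,420,420))
print([(r,np.where(m[r])[0].min(),np.where(m[r])[0].max()) for r in range(220,276,4)])
C=cam("wrist",sense()); X=np.array([np.cos(np.radians(-11.4)),np.sin(np.radians(-11.4)),0])
A=np.array([671,-188,25])
for el in(82,85,88,90,93.5):
    e=np.radians(el); u=-X*np.cos(e)+np.array([0,0,np.sin(e)]); v=X*np.sin(e)+np.array([0,0,np.cos(e)])
    P=[A+193*u+13*(np.cos(a)*u+np.sin(a)*v) for a in np.linspace(0,6.28,24)]; p=proj(C,P); print(el,proj(C,A+193*u).round(0),p[:,1].min().round(),p[:,1].max().round())
```

```text
[(220, np.int64(309), np.int64(328)), (224, np.int64(308), np.int64(328)), (228, np.int64(308), np.int64(329)), (232, np.int64(295), np.int64(340)), (236, np.int64(293), np.int64(343)), (240, np.int64(293), np.int64(344)), (244, np.int64(293), np.int64(344)), (248, np.int64(292), np.int64(344)), (252, np.int64(292), np.int64(344)), (256, np.int64(292), np.int64(344)), (260, np.int64(292), np.int64(344)), (264, np.int64(293), np.int64(344)), (268, np.int64(293), np.int64(344)), (272, np.int64(293), np.int64(343))]
82 [[320. 216.]] 193.0 240.0
85 [[320. 233.]] 210.0 255.0
88 [[320. 248.]] 226.0 270.0
90 [[320. 257.]] 235.0 279.0
93.5 [[320. 272.]] 251.0 293.0
```

The knob (rows 231–275) stands at 89° elevation, so the cover has drooped slightly to q≈1.38. I grip there.

```bash
J="python3 -m jog"
python3 - <<'E'
from search import *
tgt([675.9,-189.5,188],-11.4,15)
W=pose(-11.4,15); X=np.array([np.cos(np.radians(-11.4)),np.sin(np.radians(-11.4)),0]); Z=np.array([0,0,1])
els=np.radians(np.linspace(89,9,17)); p=np.array([193*(-X*np.cos(e)+Z*np.sin(e)) for e in els])
print((W.inv().apply(np.diff(p,axis=0))/1000).round(4)[:,[0,2]].tolist())
E
$J '[[0.0035,-0.0005,0,0,0,0,0.06],[0.0075,0,0.02,0,0,0,0.06],[0,0,0.02,0,0,0,0.06],[0,0,0.015,0,0,0,0.06],[0,0,0.005,0,0,0,0.06]]'
python3 - <<'E'
from search import *
tgt([675.9,-189.5,188],-11.4,15)
E
```

```text
t 34.4 at [ 671.1 -188.1  249.5] F [-0.8  0.7 -0.1] g 60.0 0.0 
 turn [ 0.001 -0.008 -0.   ] shift(now axes) [10.6 -0.5 60.8] shift(target axes) [11.1 -0.4 60.7]
[[0.0165, -0.0034], [0.0167, -0.0019], [0.0168, -0.0004], [0.0168, 0.001], [0.0167, 0.0025], [0.0164, 0.0039], [0.016, 0.0053], [0.0154, 0.0067], [0.0148, 0.008], [0.014, 0.0093], [0.0132, 0.0105], [0.0122, 0.0116], [0.0112, 0.0126], [0.01, 0.0135], [0.0088, 0.0144], [0.0075, 0.0151]]
time_s: 34.85
eef_pos: [675.0, -189.5, 188.1]
ee_rot: [0.126, 0.099, 0.987, -0.012]
force: [1.0, -0.2, -0.2]
grip_width: 0.705
grip_force: 0.0
t 34.9 at [ 675.  -189.5  188.1] F [ 1.  -0.2 -0.2] g 60.2 0.0 
 turn [ 0.001 -0.009 -0.001] shift(now axes) [-0.8  0.2  0.3] shift(target axes) [-0.8  0.2  0.3]
```

```bash
J="python3 -m jog"
$J '[[0,0,0,0,0,0,0.02],[0,0,0,0,0,0,0.02],[0,0,0,0,0,0,0.02],[0,0,0,0,0,0,0.02],[0,0,0,0,0,0,0.02]]' 40 | egrep "pos|force|width"
$J '[[0.0165,0,-0.0034,0,0,0,0.02],[0.0167,0,-0.0019,0,0,0,0.02]]' | egrep "pos|force|width"
```

```text
eef_pos: [675.8, -190.9, 191.0]
force: [-1.0, -4.5, 2.2]
grip_width: 0.339
grip_force: 44.3
eef_pos: [643.8, -184.4, 187.7]
force: [4.9, -5.7, -3.5]
grip_width: 0.342
grip_force: 42.7
```

Gripped at 29 mm. I roll the cover shut.

```bash
J="python3 -m jog"
$J '[[0.0168,0,-0.0004,0,0,0,0.02],[0.0168,0,0.001,0,0,0,0.02],[0.0167,0,0.0025,0,0,0,0.02],[0.0164,0,0.0039,0,0,0,0.02]]' | egrep "pos|force"
$J '[[0.016,0,0.0053,0,0,0,0.02],[0.0154,0,0.0067,0,0,0,0.02],[0.0148,0,0.008,0,0,0,0.02]]' | egrep "pos|force"
$J '[[0.014,0,0.0093,0,0,0,0.02],[0.0132,0,0.0105,0,0,0,0.02],[0.0122,0,0.0116,0,0,0,0.02]]' | egrep "pos|force"
$J '[[0.0112,0,0.0126,0,0,0,0.02],[0.01,0,0.0135,0,0,0,0.02],[0,0,0,0,0,0,0.02]]' | egrep "pos|force|width"
```

```text
eef_pos: [582.5, -171.9, 165.2]
force: [3.4, -5.0, 3.9]
grip_force: 42.4
eef_pos: [543.4, -163.9, 134.6]
force: [-4.3, -4.4, 10.5]
grip_force: 45.4
eef_pos: [512.8, -157.6, 93.1]
force: [-8.8, -3.8, 10.0]
grip_force: 52.1
eef_pos: [497.9, -154.5, 60.0]
force: [-10.3, -6.4, 2.3]
grip_width: 0.338
grip_force: 57.8
```

```bash
J="python3 -m jog"
$J '[[0.0098,0,0.0144,0,0,0,0.02],[0.008,0,0.0151,0,0,0,0.02],[0,0,0,0,0,0,0.02]]' | egrep "pos|force|width"
$J '[[0.0013,0,0.003,0,0,0,0.02],[0,0,0,0,0,0,0.02]]' | egrep "pos|force|width"
```

```text
eef_pos: [489.1, -152.7, 27.0]
force: [-6.8, -7.0, -0.6]
grip_width: 0.336
grip_force: 63.5
eef_pos: [488.7, -152.6, 24.6]
force: [-9.4, -6.7, 1.4]
grip_width: 0.339
grip_force: 64.2
```

```bash
J="python3 -m jog"
$J '[[0.001,0,0.003,0,0,0,0.02],[0,0,0,0,0,0,0.02]]' | egrep "pos|force:"
$J '[[0.001,0,0.003,0,0,0,0.02],[0,0,0,0,0,0,0.02]]' | egrep "pos|force:"
python3 - <<'E'
from search import *
s=sense(); C=cam("wrist",s); w=eyes.capture("wrist"); cv2.imwrite("pics/w14.png",w[:,:,::-1]); T=eyes.capture("top"); S=eyes.capture("scene"); cv2.imwrite("pics/scene14.png",S[:,:,::-1]);cv2.imwrite("pics/top14.png",T[:,:,::-1])
m=mask(w,(15,110,80),(28,255,255),(260,180,390,420)); c=cont(m); print(c.min(0),c.max(0))
X=np.array([np.cos(np.radians(-11.4)),np.sin(np.radians(-11.4)),0]);A=np.array([671,-188,25])
for el in(8,10,12,15):
    e=np.radians(el); u=-X*np.cos(e)+np.array([0,0,np.sin(e)]); v=X*np.sin(e)+np.array([0,0,np.cos(e)])
    P=[A+193*u+13*(np.cos(a)*u+np.sin(a)*v) for a in np.linspace(0,6.28,24)]; p=proj(C,P); print(el,(A+193*u).round(0),p[:,1].min().round(),p[:,1].max().round())
E
```

```text
eef_pos: [488.2, -152.5, 21.4]
force: [-10.5, -6.3, 0.7]
grip_force: 65.1
eef_pos: [487.8, -152.4, 18.2]
force: [-12.7, -7.4, 1.7]
grip_force: 66.0
[283 325] [360 401]
8 [ 484. -150.   52.] 307.0 369.0
10 [ 485. -150.   59.] 320.0 384.0
12 [ 486. -151.   65.] 334.0 401.0
15 [ 488. -151.   75.] 357.0 429.0
```

```bash
J="python3 -m jog"
$J '[[0.0012,0,0.003,0,0,0,0.02],[0,0,0,0,0,0,0.02]]' | egrep "pos|force:"
$J '[[0.0012,0,0.003,0,0,0,0.02],[0,0,0,0,0,0,0.02]]' | egrep "pos|force:"
cat > kn.py <<'E'
from search import *
s=sense(); C=cam("wrist",s); w=eyes.capture("wrist")
m=mask(w,(15,110,80),(28,255,255),(260,180,390,430)); c=cont(m); print("knob",c.min(0),c.max(0))
X=np.array([np.cos(np.radians(-11.4)),np.sin(np.radians(-11.4)),0]);A=np.array([671,-188,25])
for el in(8,10,12,14):
    e=np.radians(el); u=-X*np.cos(e)+np.array([0,0,np.sin(e)]); v=X*np.sin(e)+np.array([0,0,np.cos(e)])
    P=[A+193*u+13*(np.cos(a)*u+np.sin(a)*v) for a in np.linspace(0,6.28,24)]; p=proj(C,P); print(el,p[:,1].min().round(),p[:,1].max().round())
E
python3 kn.py
```

```text
eef_pos: [487.5, -152.3, 15.0]
force: [-12.6, -6.8, -0.1]
grip_force: 66.7
eef_pos: [487.9, -152.5, 13.5]
force: [-18.6, -3.1, 21.2]
grip_force: 71.2
knob [283 325] [360 403]
8 315.0 379.0
10 328.0 395.0
12 343.0 413.0
14 359.0 432.0
```

Resistance rose to 21 N and the knob images at about 10° elevation, so the cover is at its closed stop. I release, back off and verify.

```bash
J="python3 -m jog"
$J '[[0,0,0,0,0,0,0.06],[0,0,0,0,0,0,0.06],[0,0,0,0,0,0,0.06],[0,0,0,0,0,0,0.06]]' | egrep "force|width"
$J '[[0,0,-0.02,0,0,0,0.06],[0,0,-0.04,0,0,0,0.06],[0,0,-0.05,0,0,0,0.06],[0.04,0,-0.03,0,0,0,0.06],[0.04,0.02,-0.02,0,0,0,0.06]]'
$J '[[0.03,0.02,0,0,0,0,0.06],[0,0.03,0,0,0,0,0.06],[0,0.03,0,0,0,0,0.06],[0,0,0,0,0,0,0.06],[0,0,0,0,0,0,0.06]]' | egrep "pos|force"
python3 - <<'E'
from search import *
s=sense(); T=eyes.capture("top"); S=eyes.capture("scene"); w=eyes.capture("wrist")
for n,I in(("top15",T),("scene15",S),("w15",w)): cv2.imwrite(f"pics/{n}.png",I[:,:,::-1])
X=np.array([np.cos(np.radians(-11.4)),np.sin(np.radians(-11.4)),0]);Y=np.array([-X[1],X[0],0]);A=np.array([671,-188,25]);pc=[]
def k(el,C):
    e=np.radians(el); u=-X*np.cos(e)+np.array([0,0,np.sin(e)]); v=X*np.sin(e)+np.array([0,0,np.cos(e)])
    p=proj(C,[A+193*u+13*(np.cos(a)*u+np.sin(a)*v)+b*Y for a in np.linspace(0,6.28,24) for b in(-15,15)]); return p.min(0).round(0),p.max(0).round(0)
for n,I,C,b in(("top",T,cam("top"),(480,245,530,300)),("scene",S,cam("scene"),(420,300,475,365)),("wrist",w,cam("wrist",s),None)):
    try:
        if b is None:
            p=k(10,C); b=[int(max(0,v)) for v in (*(p[0]-40),*(p[1]+40))]
        m=mask(I,(15,120,100),(28,255,255),b); c=cont(m); print(n,m.sum(),c.min(0),c.max(0),c.mean(0).round(1),[(el,*[q.tolist() for q in k(el,C)]) for el in(8,10,13)])
    except Exception as e: print(n,e)
E
```

```text
force: [-0.0, 0.7, 0.2]
grip_width: 0.703
grip_force: 0.0
time_s: 39.25
eef_pos: [375.9, -109.7, 148.0]
ee_rot: [0.128, 0.099, 0.987, -0.013]
force: [0.6, 0.9, 0.5]
grip_width: 0.7
grip_force: 0.0
eef_pos: [363.9, -24.4, 138.9]
force: [0.2, -0.6, 0.3]
grip_force: 0.0
top 391 [482 265] [503 291] [493.7 278.9] [(8, [480.0, 274.0], [502.0, 293.0]), (10, [481.0, 272.0], [504.0, 292.0]), (13, [483.0, 270.0], [506.0, 290.0])]
scene 333 [423 327] [448 350] [435.8 336.9] [(8, [420.0, 329.0], [444.0, 352.0]), (10, [422.0, 328.0], [445.0, 351.0]), (13, [423.0, 325.0], [447.0, 348.0])]
wrist 98 [196 333] [206 349] [200.9 340.6] [(8, [196.0, 328.0], [235.0, 356.0]), (10, [195.0, 334.0], [234.0, 363.0]), (13, [192.0, 344.0], [232.0, 373.0])]
```

The views average about 11° elevation (q≈0.02). For margin against the 0.05 rad limit I nudge the knob down with closed fingers.

```bash
J="python3 -m jog"
python3 - <<'E'
from search import *
tgt([480,-149.5,90],-11.4,15)
E
```

```text
t 39.9 at [363.8 -25.5 138.8] F [-0.3  0.8 -0. ] g 60.3 0.0 
 turn [ 0.    -0.007 -0.002] shift(now axes) [-121.8  -98.4   82.1] shift(target axes) [-121.1  -98.6   82.9]
```

```bash
J="python3 -m jog"
$J '[[-0.03,-0.0245,0,0,0,0,0],[-0.03,-0.0245,0,0,0,0,0],[-0.03,-0.0245,0.02,0,0,0,0],[-0.031,-0.0245,0.03,0,0,0,0],[0,0,0.03,0,0,0,0]]' | egrep "pos|force:"
$J '[[0,0,0.015,0,0,0,0],[0,0,0.01,0,0,0,0],[0,0,0,0,0,0,0]]' | egrep "pos|force:"
$J '[[0,0,0.007,0,0,0,0],[0,0,0,0,0,0,0]]' | egrep "pos|force:"
$J '[[0,0,0.004,0,0,0,0],[0,0,0,0,0,0,0]]' | egrep "pos|force:"
```

```text
eef_pos: [481.6, -152.9, 91.8]
force: [-0.2, 0.5, -0.2]
grip_force: 0.0
eef_pos: [484.6, -149.6, 66.7]
force: [0.9, 0.3, -0.1]
grip_force: 0.0
eef_pos: [486.9, -149.7, 61.0]
force: [-1.1, 0.5, 0.6]
grip_force: 0.0
eef_pos: [487.9, -149.7, 57.1]
force: [0.7, 0.4, 0.1]
grip_force: 0.0
```

```bash
J="python3 -m jog"
for i in 1; do
$J '[[0,0,0.003,0,0,0,0],[0,0,0,0,0,0,0]]' | egrep "pos|force:"
$J '[[0,0,0.0025,0,0,0,0],[0,0,0,0,0,0,0]]' | egrep "pos|force:"
$J '[[0,0,0.0015,0,0,0,0],[0,0,0,0,0,0,0]]' | egrep "pos|force:"
$J '[[0,0,0.0015,0,0,0,0],[0,0,0,0,0,0,0]]' | egrep "pos|force:"
done
```

```text
eef_pos: [488.6, -149.8, 53.9]
force: [-0.4, 0.5, -0.6]
grip_force: 0.0
eef_pos: [489.4, -150.1, 51.6]
force: [0.4, 0.3, 1.1]
grip_force: 0.0
eef_pos: [489.6, -150.1, 51.2]
force: [-8.6, 2.2, 15.1]
grip_force: 8.6
eef_pos: [489.7, -150.1, 50.9]
force: [-20.5, 5.7, 34.3]
grip_force: 19.4
```

Contact came at the predicted height and was stiff at 34 N, so the cover is on its closed stop. I retreat, check the bystanders and the scene, and hand in.

```bash
J="python3 -m jog"
$J '[[0,0,-0.02,0,0,0,0],[0,0,-0.05,0,0,0,0],[0.03,0,-0.04,0,0,0,0],[0.04,0.02,0,0,0,0,0],[0.04,0.02,0,0,0,0,0]]' | egrep "pos|force:"
$J '[[0,0,0,0,0,0,0],[0,0,0,0,0,0,0],[0,0,0,0,0,0,0]]' | egrep "time|force:"
python3 - <<'E'
from search import *
T=eyes.capture("top"); a=cv2.imread("pics/top.png")[:,:,::-1]
for n,b in(("mug/mic",(200,85,360,170)),("mouse",(318,295,378,365))):
    x0,y0,x1,y1=b; print(n,"mean diff",np.abs(T[y0:y1,x0:x1].astype(int)-a[y0:y1,x0:x1]).mean().round(1))
from rig import finish_job
print(finish_job())
E
```

```text
eef_pos: [365.4, -84.1, 127.9]
force: [0.1, 1.2, -0.1]
grip_force: 0.0
time_s: 42.7
force: [0.6, 0.2, -0.5]
grip_force: 0.0
mug/mic mean diff 1.7
mouse mean diff 1.7
the job is handed in; nothing more can be done
None
```

I handed the job in at about 43 s. By my measurements the closed case lies lid down and centred on the pad (within about 3 mm and aligned with it), the cover is shut against its stop, and the mug, microphone and mouse have not moved; `finish_job()` returned no verdict.

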